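Fetch the glass oil cup from under the rack with a reacher

ROBOT

A 7-joint arm with a two-finger parallel gripper is mounted at the origin on the work surface. World frame = base frame: x ahead of the robot, y to its left, z up, the work surface at z = 0. Lengths are in m, angles in rad, forces in N, time in s.
With the tool pointing down it reaches from about 0.425 to 1.025 m from the base axis. Payload 3.6 kg.
Tool frame: the origin (TCP) lies between the finger pads; the fingertips stand 8 mm ahead of it and the grasp point (between the pads) lies 11 mm behind it; y points along the fingers, x is the direction in which the jaws open and shut, and the axes are right-handed (so a half turn about y gives the same grasp; the last joint's range is limited). The gripper opens to 85 mm and grips with 20 to 120 N. Pads are 22 mm wide; open, the fingers measure 114 mm over their backs; the gripper's body (76 mm by 85 mm) begins 54 mm behind the grasp point. The pads swing forward as they close: fully open they stand 13 mm farther back than shut.
Start: joints at [1.054, 0.591, 0.048, 1.609, -0.033, 0.943, -0.034], TCP at [0.298, -0.661, 0.239] pointing down, gripper open.
Joint ranges: [-2.69, 2.69], [-0.47, 2.24], [-1.27, 1.36], [0.19, 2.51], [-1.53, 4.68], [0.08, 2.07], [-3.09, 3.09]. Speed limits (rad/s): [2.57, 2.57, 3.14, 3.14, 3.14, 3.14, 3.14].

INTERFACE

Orientations are given as a rotation vector (axis times angle).
In Python, from cell import sensors, cams, job, models gives the robot as it stands. The module is installed in compiled form; this text tells all that it offers.
- The arm moves only by the tool jog_arm, never from a script. Its argument "commands" is a list of rows, each an object with "translation": the shift along the tool's x, y, z in cm, a list of three; "spin": the turn about the tool's y in degrees; "gripper": the closure, from 0 (fully open) to 1 (shut). In form: [{"translation": [x, y, z], "spin": spin, "gripper": gripper}, ...]. A call has 1 to 8 rows; each row shifts and turns the commanded pose from where the row before left it, along the tool's axes as they then stand; what a row does not reach is not made up. A row lasts 1/10 s, in which the tool goes at most 50 mm and 8.59 degrees, less where a joint would pass 70% of its speed; a pose out of reach is approached as far as the arm can. A call is refused whole if a number of a shift passes 5 or a number of a turn 8.59, either way. A call with a gripper value outside its range is refused whole. The fingers move at their own pace and stop on an object; "force" is the grip in N (left out, the last holds). Time passes only in rows, so rows that do not move let the fingers close. It gives the time, the measured TCP pose, the force and the opening at its end, in the units of the state.
- sensors.get_obs(): the state, without advancing time (a new reading comes with each control period).
- cams.camera(name): name is "scene" or "top" or "wrist"; returns the picture (384x512x3 uint8, blue, green, red); there is no depth.
- cams.calibration(name): a dict with "K" (3x3 intrinsics, pixels), "pose" (4x4, takes a point from camera to world coordinates); the wrist camera has in their place "T_tool_cam" (4x4, takes a point from camera to tool coordinates, whose origin is the TCP and whose axes are the tool frame's). Camera axes: x right, y up, looking along -z (the intrinsics and any distortion apply to the point x, -y, -z); pixel columns grow to the right and rows downward; lengths in m; the calibration is good to about 2 mm. A picture is of the moment at which its call begins: read the wrist's pose just before it. calibration takes no time and is no camera call.
- job.job_done(): hands the job in, once; it reports no verdict.
Trained networks look in the newest picture that a camera, given by its name, has taken for a name from the list of things; names that differ only in an ending like _2 or _b are one class to them, and where a whole thing is asked for, a point or a joint stands for the part that bears it (a point fixed in the world has none). Each returns a list of dicts, best first, with "conf" (0 to 1); they miss things now and then, are a little off and sometimes report something else, mostly with a low value. They report only what shows in the picture. A call takes as long as a camera call.
- models.boxes_of(thing, camera): "box" ([left, top, right, bottom] in pixels, round what is visible of it).
- models.regions_of(thing, camera): "region" (384x512 bool, what is visible of it) and "box" ([left, top, right, bottom] in pixels, round what is visible of it).
- models.place_of(thing, camera): "xy" ([column, row] in pixels: a listed point, or the origin of a listed thing).
The state is a dict: "t": time; "joints": joint angles; "dq": joint speeds; "tau": joint torques, N m; "position": TCP position; "ee_rot": TCP orientation; "ft_force": force on the tool from outside, world axes, zero at the start; "torque": the same for the moment, N m; "opening": finger opening in m.
Only numpy, scipy, OpenCV 4.12 (cv2) and the standard library are available. Lean on these libraries where they do the work, as an engineer would, in place of code of your own. Each camera call takes 0.05 s, during which the arm holds its last target.

TASK

A small glass oil cup has been pushed far into the low gap under the slatted steel rack. Take the reacher by its upright handle and trigger, slide its jaws round the cup, squeeze the trigger until both jaws grip the cup gently (it is glass: neither squeeze it nor press it against the rack hard), and draw it out in the jaws to stand upright on the open bench, well clear in front of the rack. Then let go, leaving the cup free of the jaws and the reacher standing on its foot; touch the cup only with the reacher and leave the other things where they are.

Things in the scene. Friction and masses are not known exactly. Their poses are not given: they have to be found in the camera images.
- reacher: Hand reacher standing on its flat foot (100 by 66 mm, x -30 to 70 mm), 0.5 kg, 281 mm from origin to jaw ends, shaft along its +x. Origin: on the bench under the middle of the grip plate. Upright grip plate: x -8 to 8, 26 mm wide, up to z 110 mm. Ahead of it the upright trigger plate: x 38 to 54 mm when free, z 40 to 108. Mouth between the jaws 44 to 54 mm wide when free.
- reacher_grip (a point): Midway between the outer faces of grip plate and free trigger (62 mm over both): x 23, y 0, z 85 mm of the reacher. Put the fingers' grasp here, closing along the reacher's x. Held at about 58 mm it is carried by the trigger spring, jaws still open. If both fingers close evenly about a still hand, the whole tool is pushed forwards by half of the squeeze.
- reacher_throat (a point): Face at the bottom of the reacher's mouth, x 255, y 0, z 15 mm of the reacher. When squeezed the cup should be close to it: cup centre 14 to 20 mm ahead of this face.
- reacher_jaw: Moving jaw on the reacher's +y side, 76 mm steel finger with a rubber pad 48 to 76 mm from its hinge, 9 to 27 mm above the bench. Origin at the hinge: x 205, y 16 mm of the reacher. Splayed out 0.34 rad when free.
- reacher_pad: Fixed jaw's rubber pad, 28 mm long, 9 to 27 mm above the bench. Origin: middle of its inner face, at bench level; reacher x 267, y -22 to -12 mm: its screw was set anywhere in these 10 mm, so the trigger travel at which the cup is gripped differs by up to 8 mm and has to be felt.
- cup: Oil cup: upright cylinder 28 mm in diameter, 44 mm high without its 10 mm knob, brass foot and cap with amber glass between; about 0.2 kg. Origin: centre of its underside. Slides on the bench with 1 to 3 N. The glass is taken to break if squeezed or pressed with more than 18 N; 4 to 12 N of squeeze holds it.
- rack: Low fixed rack, green steel, bright slats on top; 160 mm deep (x), 306 mm wide (y). Origin: bench level, middle. The gap opens to its -x side (front edge x -80 mm), 64 mm high, between legs at y -137 and 137; a bar 22 mm high closes the back, front face at x 70. Slat tops at z 76 mm; bar stock lies on top from x 39 back, to z 117, reaching y -170 to 170.
- nut: Large hex nut, 30 mm across flats, 16 mm high, standing under one side of the rack: leave it.
- bolt: Short bolt standing on its 24 mm hex head, 38 mm high, under one side of the rack: leave it.
- hammer: Hammer lying at the back of the bench: leave it.
- wrench: Wrench lying to the left: leave it.
- oil_can: Grey can, 60 mm across, 110 mm high: leave it.
- tin: Open steel tin, 70 mm across, 80 mm high: leave it.
- reacher_trig (a point): Middle of the trigger's front face. The trigger slides up to 24 mm back to the grip; the moving jaw comes in about 1.25 mm per mm. Spring: 6 N free, 12 N fully pressed; any more force on the trigger goes to the jaws (0.8 N of squeeze per N). Rubbing can add up to 9 N to what a finger reads as it presses the trigger home; once both jaws meet the cup the force rises far more steeply, 10 N or more per mm.

How it is judged:
On the way, in this order (a step that is already met when the one before it is completed fails the run):
1. under the rack, both jaws of the reacher squeeze the cup, each with more than 3 N (x of cup in the frame of rack above -0.06 m and contact force between each of reacher_jaw, reacher_pad and cup above 3 N), for 0.3 s.
2. the cup comes out past the rack's front edge between the squeezing jaws (x of cup in the frame of rack below -0.09 m and contact force between each of reacher_jaw, reacher_pad and cup above 1 N), for 0.1 s.
At the end, for the whole second after the job is handed in: The cup stands upright (within 0.1 rad) and still on the bench in front of the rack, its centre 30 to 270 mm out from the rack's front edge, no longer squeezed by the reacher (under 0.5 N); the reacher stands on its foot on the bench (within 0.1 rad), at rest (x of cup in the frame of rack between -0.35 and -0.11 m and height (world z) of cup below 0.006 m and angle between each of cup, reacher's own z axis and vertical below 0.1 rad and linear speed of cup below 0.01 m/s and contact force between reacher and cup below 0.5 N and height (world z) of reacher below 0.01 m and linear speed of reacher below 0.02 m/s); the robot touches nothing.
It fails at once if a jaw squeezes the glass with more than 18 N (contact force between any of reacher_jaw, reacher_pad and cup above 18 N).
It fails at once if the cup is pressed against the rack with more than 18 N (contact force between cup and rack above 18 N).
It fails at once if the gripper touches the cup itself (contact force between any of the fingers, the arm and cup above 0.5 N).
It fails at once if the cup is tipped over (angle between cup's own z axis and vertical above 0.6 rad).
It fails at once if another thing (nut, bolt, hammer, wrench, can, tin) is shifted by more than 40 mm (distance of any of nut, bolt, hammer, wrench, oil_can, tin from where it was at the start of the episode above 0.04 m).
It also fails if it takes over 61 s, if anything falls off the work surface, if the arm or the gripper's body presses on something with over 40 N, if the wrist force passes 120 N, or if a joint passes its speed limit or range.

## Working session

There is one attempt and no reset: what is moved stays moved. The work goes in short steps, Python scripts to look and compute and a tool call to move; the robot and the scene stay as the last step left them, time stands still between calls to the robot, and variables do not carry over. Pictures are saved under pics/ and viewed, and the job is handed in when it is done.

Besides the shell and the picture viewer there is one more tool, called by a JSON object that holds its "fn" and its "kwargs", one argument or row to a line. jog_arm: Moves the arm, as the interface text tells. Its arguments: {"type":"object","properties":{"commands":{"type":"array"},"force":{"type":"number"}},"required":["commands"]}

```bash
ls; mkdir -p pics; cat > h.py <<'E'
import numpy as np, cv2
from cell import sensors, cams, job, models
from scipy.spatial.transform import Rotation as R
def cal(name, obs=None):
    c=cams.calibration(name); K=np.array(c["K"])
    if "pose" in c: return K,np.array(c["pose"]),c
    T=np.eye(4); o=obs or sensors.get_obs()
    T[:3,:3]=R.from_rotvec(o["ee_rot"]).as_matrix(); T[:3,3]=o["position"]
    return K,T@np.array(c["T_tool_cam"]),c
def ray(px,K,T,z):
    d=np.array([(px[0]-K[0,2])/K[0,0],-(px[1]-K[1,2])/K[1,1],-1.])
    d=T[:3,:3]@d; o=T[:3,3]
    return o+d*(z-o[2])/d[2]
def proj(p,K,T):
    q=T[:3,:3].T@(np.array(p)-T[:3,3])
    return np.array([K[0,2]+K[0,0]*q[0]/-q[2],K[1,2]+K[1,1]*(-q[1])/-q[2]])
def grab(name,fn):
    im=cams.camera(name); cv2.imwrite('pics/'+fn,im); return im
E
python3 - <<'E'
from h import *
np.set_printoptions(precision=4,suppress=True)
o=sensors.get_obs(); print(o)
for n in("scene","top","wrist"):
    grab(n,f"{n}1.png"); K,T,c=cal(n); print(n,c)
for n in("scene","top"):
    K,T,c=cal(n)
    for th in ("reacher","reacher_grip","reacher_throat","reacher_jaw","reacher_pad","reacher_trig","cup","rack","nut","bolt"):
        r=models.place_of(th,n)[:2]
        print(n,th,[(np.round(x["xy"],1),round(x["conf"],2)) for x in r], [np.round(ray(x["xy"],K,T,{"reacher_grip":.085,"reacher_throat":.015,"reacher_trig":.074}.get(th,0)),4) for x in r])
E
```

```text
pics
{'t': 0.0, 'joints': array([ 1.0535,  0.5921,  0.0483,  1.6099, -0.0333,  0.9427, -0.0337]), 'dq': array([ 0.0017,  0.0007, -0.002 , -0.0006, -0.0012, -0.0012, -0.0017]), 'tau': array([  0.0002, -54.8684,   1.5466, -19.8122,   0.0095,   0.0085,
         0.    ]), 'position': array([ 0.2978, -0.6601,  0.2381]), 'ee_rot': array([-1.3792,  0.8931, -0.8898]), 'ft_force': array([ 0.3883, -0.3073,  1.2291]), 'torque': array([-0.049 , -0.0175, -0.0137]), 'opening': 0.0854536971583984}
scene {'K': array([[369.2582,   0.    , 256.065 ],
       [  0.    , 369.2582, 189.534 ],
       [  0.    ,   0.    ,   1.    ]]), 'pose': array([[-0.0132, -0.6742,  0.7384,  1.3246],
       [ 0.9999, -0.0147,  0.0044,  0.0608],
       [ 0.0079,  0.7384,  0.6744,  0.7391],
       [ 0.    ,  0.    ,  0.    ,  1.    ]])}
top {'K': array([[380.1579,   0.    , 253.6556],
       [  0.    , 380.1579, 195.2567],
       [  0.    ,   0.    ,   1.    ]]), 'pose': array([[-0.0192,  0.9818, -0.1889,  0.4432],
       [-0.9998, -0.0188,  0.0036,  0.0705],
       [-0.0001,  0.1889,  0.982 ,  1.0012],
       [ 0.    ,  0
[... 1681 characters left out ...]
.046 ,  0.015 ])]
top reacher_jaw [(array([318.6, 217.1]), 0.63)] [array([ 0.5735, -0.1043,  0.    ])]
top reacher_pad [(array([294.7, 201.3]), 0.5)] [array([ 0.6173, -0.0426,  0.    ])]
top reacher_trig [(array([386.2, 208.1]), 0.54)] [array([ 0.583 , -0.2593,  0.074 ])]
top cup [(array([203.1, 226.7]), 0.53)] [array([0.5539, 0.2019, 0.    ])]
top rack [(array([198.8, 240.9]), 0.68), (array([298.1, 206.6]), 0.49)] [array([0.5168, 0.2129, 0.    ]), array([ 0.6027, -0.0511,  0.    ])]
top nut [(array([190. , 197.5]), 0.5)] [array([0.633 , 0.2374, 0.    ])]
top bolt [(array([188.3, 282.6]), 0.49), (array([201.6, 237.4]), 0.41)] [array([0.4106, 0.239 , 0.    ]), array([0.5258, 0.2057, 0.    ])]
```

```bash
python3 -c "
import cv2
for n in ('scene','top','wrist'):
    i=cv2.imread(f'pics/{n}1.png'); cv2.imwrite(f'pics/{n}1b.png',cv2.resize(i,(800,600),interpolation=cv2.INTER_CUBIC))
i=cv2.imread('pics/top1.png'); cv2.imwrite('pics/top1c.png',cv2.resize(i[160:310,160:310],(600,600),interpolation=cv2.INTER_CUBIC))
i=cv2.imread('pics/scene1.png'); cv2.imwrite('pics/scene1c.png',cv2.resize(i[130:280,200:400],(800,600),interpolation=cv2.INTER_CUBIC))
"
```

```text
(no output)
```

View pics/scene1b.png

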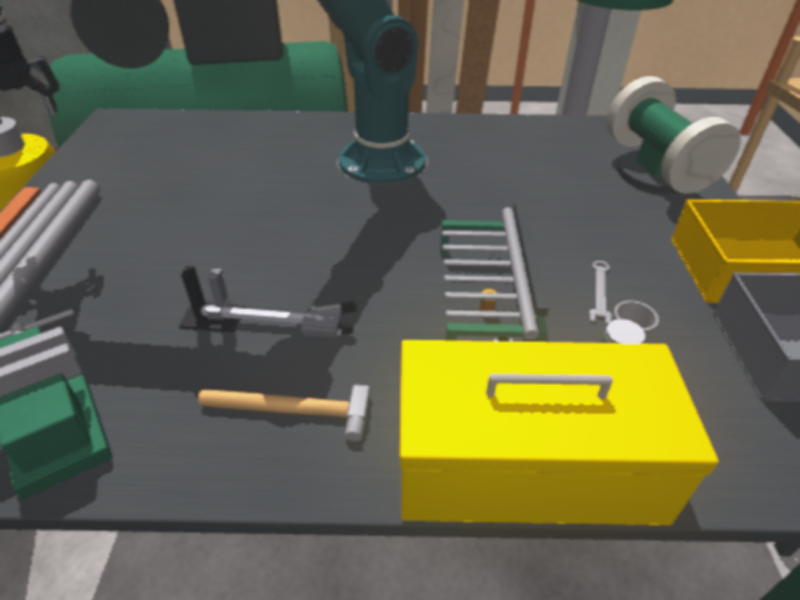

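View pics/top1b.png

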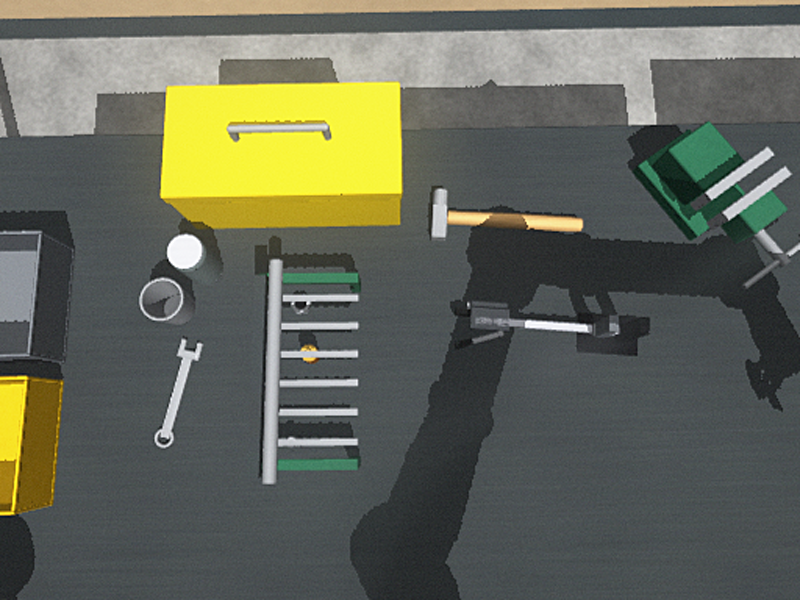

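View pics/top1c.png

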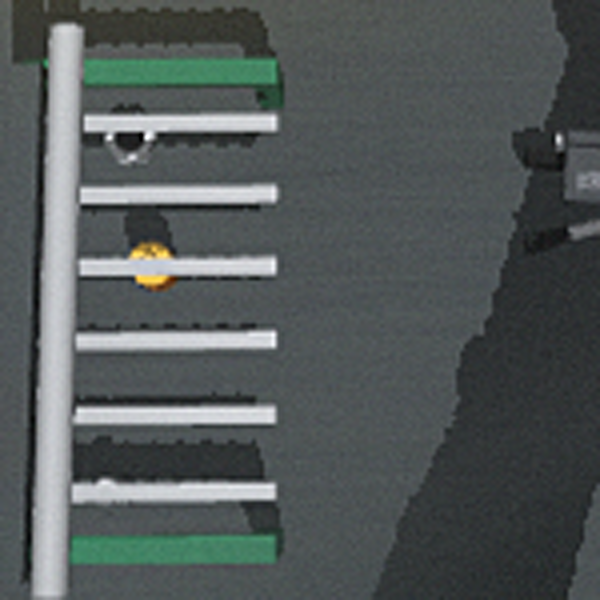

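View pics/scene1c.png

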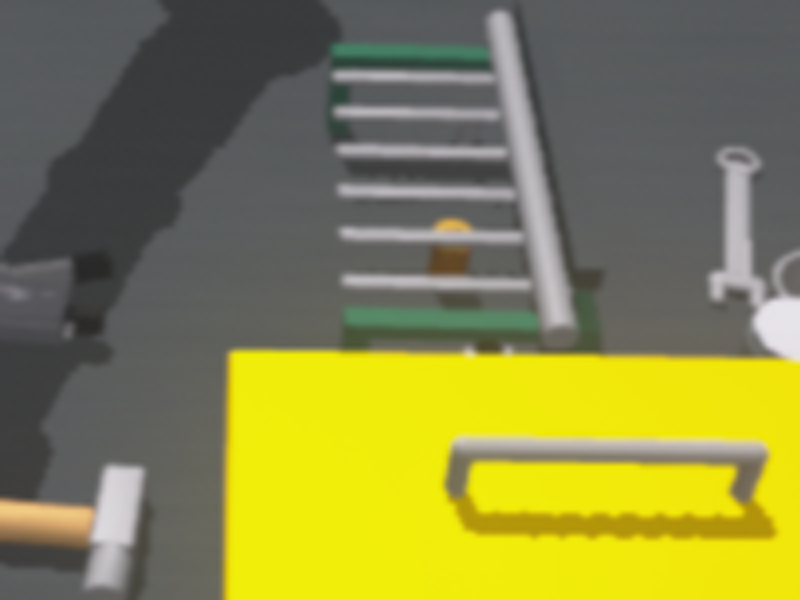

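View pics/wrist1b.png

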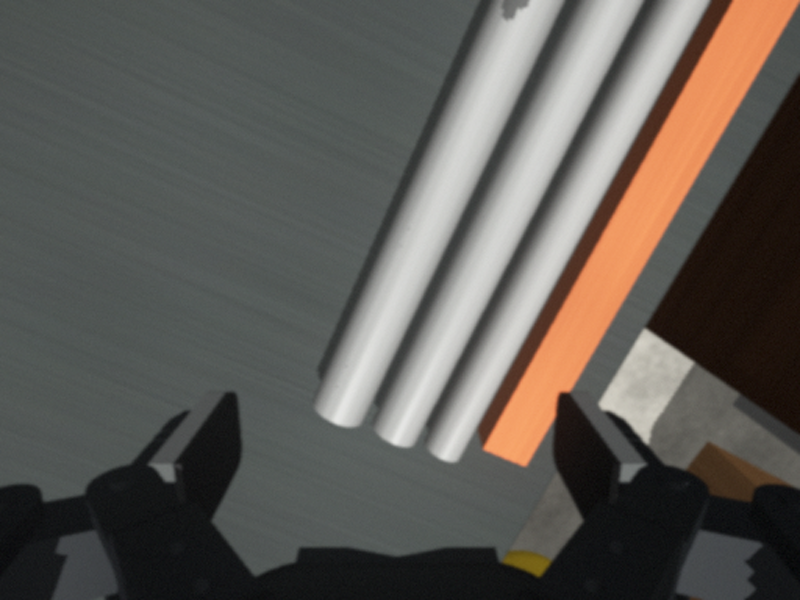

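The scene view shows the reacher standing at left, its mouth at about (340,318), and the rack with the amber cup at (489,300). The top view shows the reacher pointing at the rack, the cup at (309,353) behind a slat, the nut at (300,300) and the bolt at (292,440). I'll work out the tool axes next and then move over for wrist close-ups.

```bash
python3 - <<'E'
from h import *
np.set_printoptions(precision=4,suppress=True)
o=sensors.get_obs(); M=R.from_rotvec(o["ee_rot"]).as_matrix(); print(M,o["t"])
E
```

```text
[[ 0.4113  0.      0.9115]
 [-0.9115 -0.0001  0.4113]
 [ 0.0001 -1.     -0.    ]] 1.15
```

{"fn": "jog_arm", "kwargs": {
  "commands": [
    {"translation": [-2.45,-0.4,3.85],"spin": 0,"gripper": 0},
    {"translation": [-2.45,-0.4,3.85],"spin": 0,"gripper": 0},
    {"translation": [-2.45,-0.4,3.85],"spin": 0,"gripper": 0},
    {"translation": [-2.45,-0.4,3.85],"spin": 0,"gripper": 0},
    {"translation": [-2.45,-0.4,3.85],"spin": 0,"gripper": 0},
    {"translation": [-2.45,-0.4,3.85],"spin": 0,"gripper": 0},
    {"translation": [-2.45,-0.4,3.85],"spin": 0,"gripper": 0},
    {"translation": [-2.45,-0.4,3.85],"spin": 0,"gripper": 0}
  ]
}}

```text
t: 1.95
position: [0.4992, -0.3539, 0.2718]
ee_rot: [-1.38, 0.891, -0.892]
ft_force: [0.9, -1.1, -0.0]
opening: 0.0852
```

{"fn": "jog_arm", "kwargs": {
  "commands": [
    {"translation": [-2.45,-0.4,3.85],"spin": 0,"gripper": 0},
    {"translation": [-2.45,-0.4,3.85],"spin": 0,"gripper": 0},
    {"translation": [-2.45,-0.4,3.85],"spin": 0,"gripper": 0},
    {"translation": [-2.45,-0.4,3.85],"spin": 0,"gripper": 0},
    {"translation": [0,0,0],"spin": 8,"gripper": 0},
    {"translation": [0,0,0],"spin": 8,"gripper": 0},
    {"translation": [0,0,0],"spin": 8,"gripper": 0},
    {"translation": [0,0,0],"spin": 6,"gripper": 0}
  ]
}}

```text
t: 2.75
position: [0.5985, -0.2027, 0.2874]
ee_rot: [-1.158, 1.285, -1.286]
ft_force: [1.2, -0.4, 0.3]
opening: 0.0854
```

{"fn": "jog_arm", "kwargs": {
  "commands": [
    {"translation": [0,0,0],"spin": 0,"gripper": 0},
    {"translation": [0,0,0],"spin": 0,"gripper": 0}
  ]
}}

```text
t: 2.95
position: [0.5984, -0.2028, 0.2873]
ee_rot: [-1.162, 1.28, -1.281]
ft_force: [-0.1, 0.0, 0.7]
opening: 0.0853
```

```bash
cat > look.py <<'E'
from h import *
import sys
np.set_printoptions(precision=4,suppress=True)
def look(fn,things,n="wrist"):
    o=sensors.get_obs(); im=grab(n,fn+".png"); K,T,c=cal(n,o)
    cv2.imwrite(f'pics/{fn}b.png',cv2.resize(im,(800,600),interpolation=cv2.INTER_CUBIC))
    print(o["t"],o["position"],R.from_rotvec(o["ee_rot"]).as_matrix()[:,0],o["opening"],o["ft_force"])
    H={"reacher_grip":.085,"reacher_throat":.015,"reacher_trig":.074}
    for th in things:
        for x in models.place_of(th,n)[:2]:
            print(th,round(x["conf"],2),np.round(x["xy"],1),ray(x["xy"],K,T,H.get(th,0)))
    return o,im,K,T
if __name__=="__main__": look(sys.argv[1],sys.argv[2:])
E
python3 look.py w2 reacher reacher_grip reacher_throat reacher_jaw reacher_pad reacher_trig cup
```

```text
2.95 [ 0.5984 -0.2028  0.2873] [-0.0972 -0.9953  0.0001] 0.08532601470077912 [-0.0964  0.0056  0.6781]
reacher 0.97 [337.6 164.8] [ 0.5792 -0.3074  0.    ]
reacher_grip 0.64 [331.5 181.3] [ 0.5803 -0.281   0.085 ]
reacher_throat 0.61 [130.1 169.9] [ 0.6005 -0.0509  0.015 ]
reacher_jaw 0.75 [174.8 179.5] [ 0.5802 -0.0996  0.    ]
reacher_pad 0.81 [129.9 157.9] [ 0.6132 -0.0478  0.    ]
reacher_trig 0.71 [304.7 181.4] [ 0.5801 -0.2551  0.074 ]
```

View pics/w2b.png

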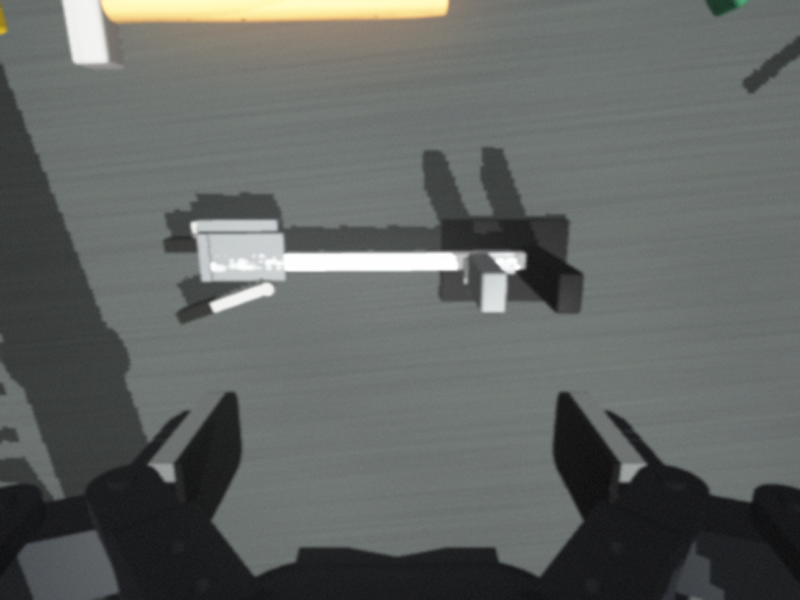

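The wrist view shows the reacher upright on its foot, with the grip at about (570,290) and the trigger at (493,290). The mouth is on the left at (190,280), and the shaft lies level in the image. Next I'll look at the cup.

{"fn": "jog_arm", "kwargs": {
  "commands": [
    {"translation": [-4.7,0,0],"spin": 0,"gripper": 0},
    {"translation": [-4.7,0,0],"spin": 0,"gripper": 0},
    {"translation": [-4.7,0,0],"spin": 0,"gripper": 0},
    {"translation": [-4.7,0,-0.5],"spin": 0,"gripper": 0},
    {"translation": [-4.7,0,-0.5],"spin": 0,"gripper": 0},
    {"translation": [-4.7,0,-0.5],"spin": 0,"gripper": 0},
    {"translation": [-4.7,0,-0.5],"spin": 0,"gripper": 0},
    {"translation": [-4.7,0,0],"spin": 0,"gripper": 0}
  ]
}}

```text
t: 4.15
position: [0.6152, 0.1752, 0.2875]
ee_rot: [-1.161, 1.282, -1.282]
ft_force: [0.1, -0.8, 0.4]
opening: 0.0855
```

{"fn": "jog_arm", "kwargs": {
  "commands": [
    {"translation": [0,0,0],"spin": 0,"gripper": 0},
    {"translation": [0,0,0],"spin": 0,"gripper": 0}
  ]
}}

```text
t: 4.35
position: [0.6156, 0.1754, 0.2871]
ee_rot: [-1.162, 1.28, -1.279]
ft_force: [-0.2, -0.0, -0.1]
opening: 0.0856
```

```bash
python3 look.py w3 cup rack nut bolt
python3 - <<'E'
import cv2
i=cv2.imread('pics/w2.png'); cv2.imwrite('pics/w2c.png',cv2.resize(i[120:220,95:195],(800,800)[:1]*2 and (600,600),interpolation=cv2.INTER_CUBIC))
E
```

```text
4.35 [0.6156 0.1754 0.2871] [-0.0955 -0.9954 -0.0002] 0.08558529314474463 [-0.1789 -0.0254 -0.133 ]
cup 0.84 [228.8 208.1] [0.5525 0.2143 0.    ]
cup 0.73 [443.6 155.5] [ 0.5958 -0.0616  0.    ]
rack 0.8 [233.5 229.5] [0.5222 0.2115 0.    ]
nut 0.89 [205.8 139.6] [0.6436 0.2324 0.    ]
bolt 0.73 [221.9 303.5] [0.4118 0.2404 0.    ]
```

View pics/w3b.png

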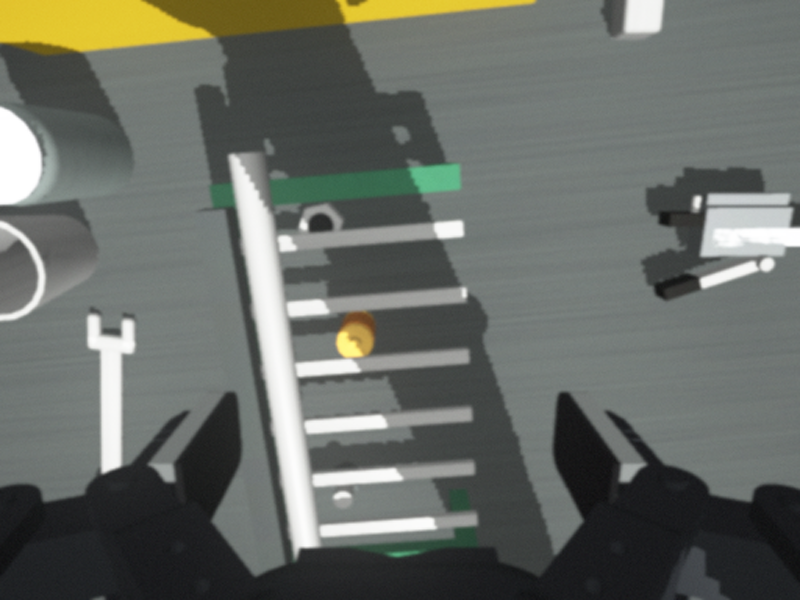

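View pics/w2c.png

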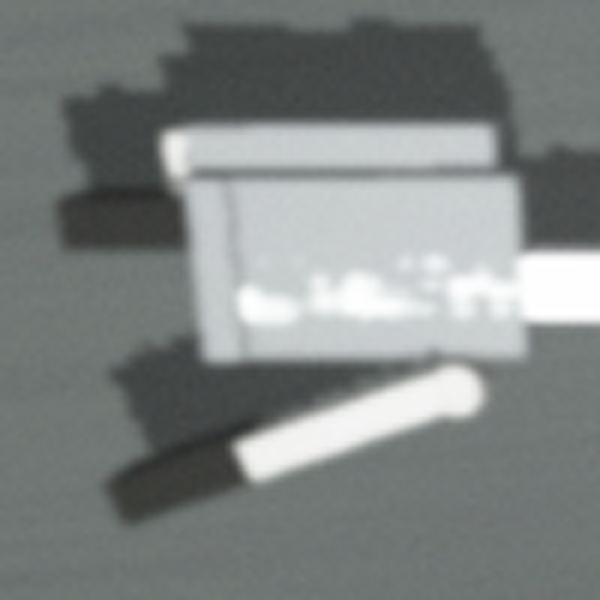

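The wrist view shows the cup's brass cap at (355,341) between two slats, and the reacher mouth at (690,250) in the same frame. The nut is at (320,222) and the bolt at (343,497). I'll measure these precisely.

```bash
python3 - <<'E'
from h import *
np.set_printoptions(precision=4,suppress=True)
def TT(pos,tx):
    tx=np.array(tx)/np.linalg.norm(tx); y=np.array([0,0,-1.]); z=np.cross(tx,y); T=np.eye(4)
    T[:3,:3]=np.stack([tx,y,z],1); T[:3,3]=pos
    return T@np.array(cams.calibration("wrist")["T_tool_cam"])
K=np.array(cams.calibration("wrist")["K"])
A=TT([.5984,-.2028,.2873],[-.0972,-.9953,0]); B=TT([.6156,.1754,.2871],[-.0955,-.9954,0])
f=.64
def p(l,T,pts,z): 
    for q in pts: print(l,ray(q,K,T,z))
p("foot",A,[(443*f,217*f),(567*f,216*f),(440*f,300*f),(568*f,300*f)],.0)
c=lambda u,v:(95+u/6-.4,120+v/6-.4)
p("pad inner edge z27",A,[c(65,247),c(180,247)],.027)
p("jaw inner",A,[c(112,486),c(235,445)],.027)
p("jaw hinge",A,[c(460,392)],.022)
p("grip top",A,[(570*f,292*f)],.11); p("trig top",A,[(493*f,292*f)],.108)
p("cup cap",B,[(355*f,341*f)],.044);p("cup knob",B,[(356*f,341*f)],.054)
p("slat front ends",B,[(463*f,228*f),(466*f,296*f),(470*f,355*f),(473*f,414*f),(475*f,468*f),(478*f,520*f)],.076)
p("slat ends green",B,[(461*f,177*f)],.076)
p("pad tip B",B,[(660*f,223*f),(700*f,223*f)],.027);p("jaw tip inner B",B,[(656*f,287*f)],.027)
E
```

```text
foot [ 0.6182 -0.2417  0.    ]
foot [ 0.6095 -0.3394  0.    ]
foot [ 0.5505 -0.2343  0.    ]
foot [ 0.5403 -0.3396  0.    ]
pad inner edge z27 [ 0.616  -0.0288  0.027 ]
pad inner edge z27 [ 0.6138 -0.0513  0.027 ]
jaw inner [ 0.5669 -0.0277  0.027 ]
jaw inner [ 0.573  -0.0543  0.027 ]
jaw hinge [ 0.5784 -0.0999  0.022 ]
grip top [ 0.5782 -0.307   0.11  ]
trig top [ 0.5822 -0.2607  0.108 ]
cup cap [0.554  0.2128 0.044 ]
cup knob [0.5573 0.2109 0.054 ]
slat front ends [0.6358 0.1298 0.076 ]
slat front ends [0.5899 0.1306 0.076 ]
slat front ends [0.5471 0.1303 0.076 ]
slat front ends [0.5015 0.1308 0.076 ]
slat front ends [0.4571 0.1318 0.076 ]
slat front ends [0.4115 0.132  0.076 ]
slat ends green [0.6683 0.1291 0.076 ]
pad tip B [ 0.6189 -0.0216  0.027 ]
pad tip B [ 0.616  -0.0512  0.027 ]
jaw tip inner B [ 0.5699 -0.0205  0.027 ]
```

```bash
python3 - <<'E'
import cv2
i=cv2.imread('pics/w3.png'); cv2.imwrite('pics/w3c.png',cv2.resize(i[190:240,190:260],(784,560),interpolation=cv2.INTER_CUBIC))
cv2.imwrite('pics/w3d.png',cv2.resize(i[110:200,405:512],(713,600),interpolation=cv2.INTER_CUBIC))
E
```

```text
(no output)
```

View pics/w3c.png

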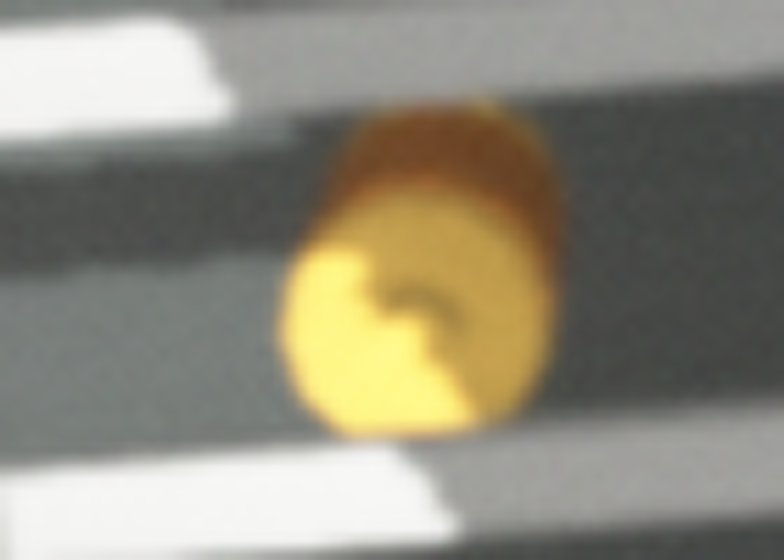

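View pics/w3d.png

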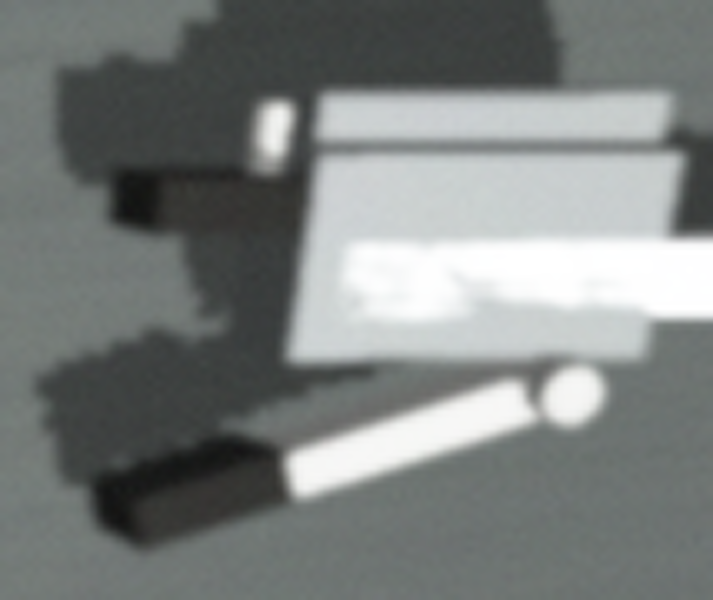

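The cup is at about (0.5535, 0.213) and the rack's front edge at y = 0.131. The reacher's origin is at about (0.577, -0.307), heading 84.5°, with its pad at y = -12 to -14 mm. Going back to grasp the handle.

{"fn": "jog_arm", "kwargs": {
  "commands": [
    {"translation": [4.6,0,0.1],"spin": 0,"gripper": 0},
    {"translation": [4.6,0,0.1],"spin": 0,"gripper": 0},
    {"translation": [4.6,0,0.1],"spin": 0,"gripper": 0},
    {"translation": [4.6,0,0.1],"spin": 0,"gripper": 0},
    {"translation": [4.6,0,0.1],"spin": 0,"gripper": 0},
    {"translation": [4.6,0,0.1],"spin": 0,"gripper": 0},
    {"translation": [4.6,0,0.1],"spin": 0,"gripper": 0},
    {"translation": [4.6,0,0.1],"spin": 0,"gripper": 0}
  ]
}}

```text
t: 5.4
position: [0.5862, -0.1969, 0.2876]
ee_rot: [-1.159, 1.283, -1.284]
ft_force: [0.4, -0.1, -0.4]
opening: 0.0854
```

{"fn": "jog_arm", "kwargs": {
  "commands": [
    {"translation": [4.6,0,0],"spin": 0,"gripper": 0},
    {"translation": [4.6,0,0],"spin": 0,"gripper": 0},
    {"translation": [0,3.5,0],"spin": 0,"gripper": 0},
    {"translation": [0,3.5,0],"spin": 0,"gripper": 0},
    {"translation": [0,3.5,0],"spin": 0,"gripper": 0},
    {"translation": [0,3.0,0],"spin": 0,"gripper": 0},
    {"translation": [0,0,0],"spin": 0,"gripper": 0},
    {"translation": [0,0,0],"spin": 0,"gripper": 0}
  ]
}}

```text
t: 6.2
position: [0.5776, -0.2862, 0.1525]
ee_rot: [-1.16, 1.284, -1.283]
ft_force: [-0.2, 0.4, 1.0]
opening: 0.0852
```

```bash
python3 look.py w4 reacher_grip reacher_trig reacher
```

```text
6.2 [ 0.5776 -0.2862  0.1525] [-0.101  -0.9949  0.0002] 0.08518280121767939 [-0.2054  0.4458  1.0064]
reacher_grip 0.67 [248.6 208.5] [ 0.5815 -0.2835  0.085 ]
reacher_trig 0.88 [200.3 210.6] [ 0.5797 -0.2509  0.074 ]
reacher 0.56 [276.8 178.6] [ 0.5791 -0.3066  0.    ]
```

View pics/w4b.png

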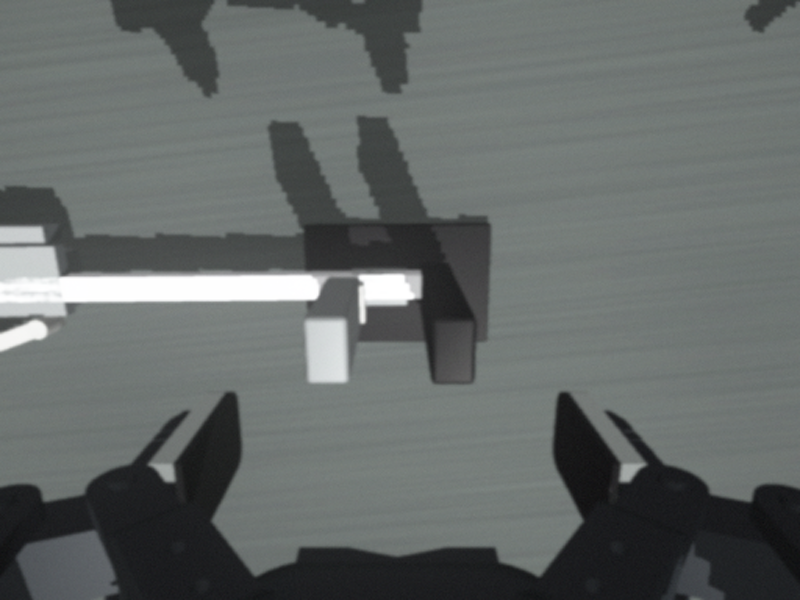

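The trigger top is at (327,350) and the grip top at (453,350), nearly centred between the fingers at (238) and (556). A 2.5 mm correction is needed, then I can descend.

{"fn": "jog_arm", "kwargs": {
  "commands": [
    {"translation": [-0.25,0,0.25],"spin": 0,"gripper": 0},
    {"translation": [0,2,0],"spin": 0,"gripper": 0},
    {"translation": [0,2,0],"spin": 0,"gripper": 0},
    {"translation": [0,2,0],"spin": 0,"gripper": 0},
    {"translation": [0,1.85,0],"spin": 0,"gripper": 0},
    {"translation": [0,0,0],"spin": 0,"gripper": 0},
    {"translation": [0,0,0],"spin": 0,"gripper": 0.2},
    {"translation": [0,0,0],"spin": 0,"gripper": 0.25}
  ],
  "force": 20
}}

```text
t: 7.2
position: [0.5819, -0.2834, 0.0752]
ee_rot: [-1.159, 1.28, -1.284]
ft_force: [0.8, -0.4, -0.4]
opening: 0.0641
```

{"fn": "jog_arm", "kwargs": {
  "commands": [
    {"translation": [0,0,0],"spin": 0,"gripper": 0.28},
    {"translation": [0,0,0],"spin": 0,"gripper": 0.28},
    {"translation": [0,0,0],"spin": 0,"gripper": 0.28},
    {"translation": [0,0,0],"spin": 0,"gripper": 0.28}
  ],
  "force": 20
}}

```text
t: 7.6
position: [0.5819, -0.2839, 0.0754]
ee_rot: [-1.159, 1.28, -1.285]
ft_force: [-0.8, -0.5, 7.2]
opening: 0.0616
```

{"fn": "jog_arm", "kwargs": {
  "commands": [
    {"translation": [0,0,0],"spin": 0,"gripper": 0.32},
    {"translation": [0,0,0],"spin": 0,"gripper": 0.32},
    {"translation": [0,0,0],"spin": 0,"gripper": 0.32},
    {"translation": [0,0,0],"spin": 0,"gripper": 0.32}
  ]
}}

```text
t: 8.0
position: [0.5817, -0.2856, 0.076]
ee_rot: [-1.16, 1.279, -1.287]
ft_force: [-1.3, -2.4, 9.6]
opening: 0.0584
```

```bash
python3 look.py w5 reacher_grip reacher_trig reacher
```

```text
8.0 [ 0.5817 -0.2856  0.076 ] [-0.1003 -0.995   0.0032] 0.058424352437619134 [-1.3261 -2.4305  9.5954]
reacher_trig 0.96 [184.  276.1] [ 0.5777 -0.2539  0.074 ]
reacher 0.61 [282.9 212.2] [ 0.5784 -0.3049  0.    ]
```

View pics/w5b.png

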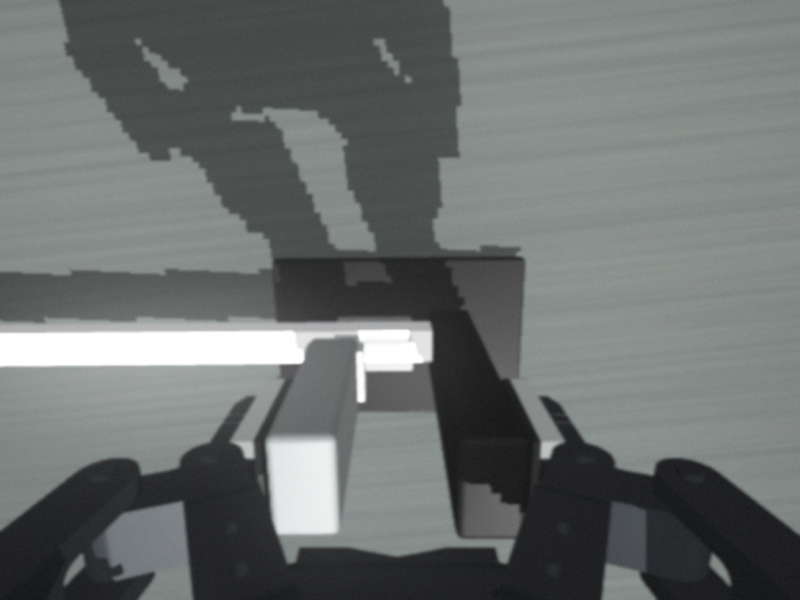

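Fingers are on both plates at 58 mm. The wrist reads 9.6 N upward because the pads swung forward as they closed and pressed the tool down, so I'll relieve that.

{"fn": "jog_arm", "kwargs": {
  "commands": [
    {"translation": [0,-0.2,0],"spin": 0,"gripper": 0.32},
    {"translation": [0,0,0],"spin": 0,"gripper": 0.32},
    {"translation": [0,0,0],"spin": 0,"gripper": 0.32}
  ]
}}

```text
t: 8.5
position: [0.5805, -0.2835, 0.0762]
ee_rot: [-1.16, 1.283, -1.283]
ft_force: [-1.7, -1.8, 5.3]
opening: 0.0581
```

{"fn": "jog_arm", "kwargs": {
  "commands": [
    {"translation": [0,-0.2,0],"spin": 0,"gripper": 0.32},
    {"translation": [0,0,0],"spin": 0,"gripper": 0.32},
    {"translation": [0,0,0],"spin": 0,"gripper": 0.32}
  ]
}}

```text
t: 8.8
position: [0.5802, -0.2817, 0.0767]
ee_rot: [-1.161, 1.284, -1.279]
ft_force: [1.2, -0.4, -5.2]
opening: 0.0582
```

{"fn": "jog_arm", "kwargs": {
  "commands": [
    {"translation": [0,-0.2,0],"spin": 0,"gripper": 0.32},
    {"translation": [0,0,0],"spin": 0,"gripper": 0.32},
    {"translation": [0,0,0],"spin": 0,"gripper": 0.32}
  ]
}}

```text
t: 9.1
position: [0.5808, -0.2829, 0.0797]
ee_rot: [-1.16, 1.282, -1.282]
ft_force: [-0.0, -0.5, -6.4]
opening: 0.0581
```

```bash
python3 look.py w6 reacher_trig reacher; python3 - <<'E'
from h import *
o=sensors.get_obs(); print(o["ft_force"],o["torque"],o["tau"])
i=grab("scene","s6.png"); cv2.imwrite('pics/s6c.png',cv2.resize(i[150:250,90:250],(800,500),interpolation=cv2.INTER_CUBIC))
E
```

```text
9.1 [ 0.5808 -0.2829  0.0797] [-0.0994 -0.995  -0.0001] 0.05808437225483701 [-0.046  -0.5096 -6.3776]
reacher 0.8 [286.4 213.1] [ 0.5751 -0.3044  0.    ]
[ 0.38198971  0.61000564 -4.94831403] [-0.14499542 -0.00026715  0.00793161] [-2.13501428e-02 -5.61324728e+01  2.35393390e+00 -1.40392765e+01
 -9.13774758e-02  8.45270301e-02  1.59581164e-04]
```

View pics/s6c.png

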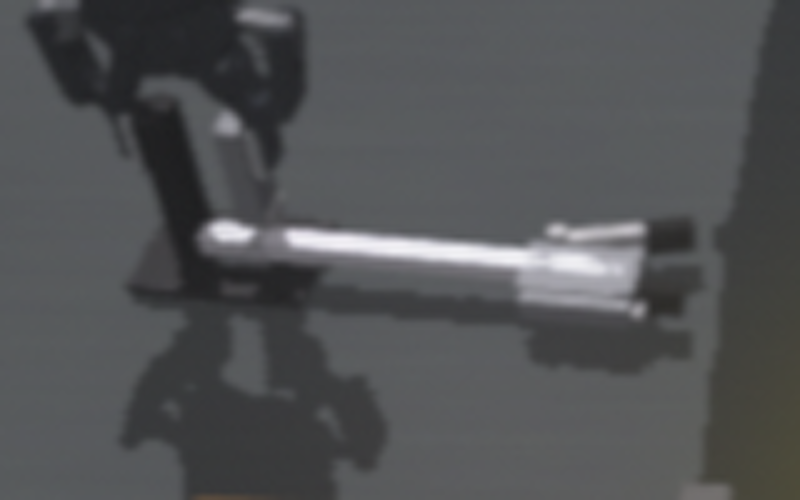

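View pics/w6b.png

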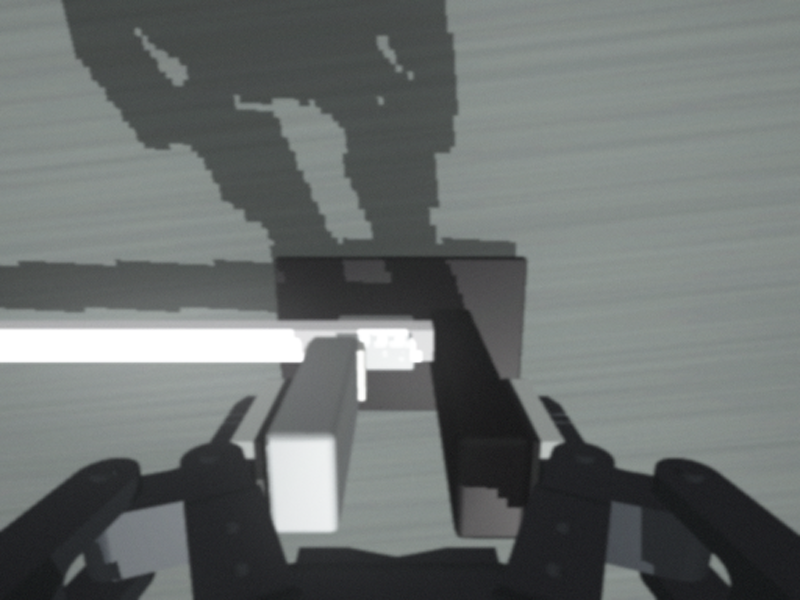

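The shadow gap shows the reacher carried level, about 2 mm up. I'll move it sideways and then forward to just before the rack.

{"fn": "jog_arm", "kwargs": {
  "commands": [
    {"translation": [0,0,-0.8],"spin": 0,"gripper": 0.32},
    {"translation": [0,0,-1.2],"spin": 0,"gripper": 0.32},
    {"translation": [-0.5,0,-1.2],"spin": 0,"gripper": 0.32},
    {"translation": [-1,0,-1.2],"spin": 0,"gripper": 0.32},
    {"translation": [-1.5,0,-1.2],"spin": 0,"gripper": 0.32},
    {"translation": [-1.5,0,-1.2],"spin": 0,"gripper": 0.32},
    {"translation": [-1.5,0,0],"spin": 0,"gripper": 0.32},
    {"translation": [-1.5,0,0],"spin": 0,"gripper": 0.32}
  ]
}}

```text
t: 10.1
position: [0.5202, -0.2007, 0.08]
ee_rot: [-1.16, 1.283, -1.283]
ft_force: [1.7, 0.2, -4.4]
opening: 0.0581
```

{"fn": "jog_arm", "kwargs": {
  "commands": [
    {"translation": [-1.5,0,0],"spin": 0,"gripper": 0.32},
    {"translation": [-1.5,0,0],"spin": 0,"gripper": 0.32},
    {"translation": [-1.5,0,0],"spin": 0,"gripper": 0.32},
    {"translation": [-1.5,0,0],"spin": 0,"gripper": 0.32},
    {"translation": [-1.0,0,0],"spin": 0,"gripper": 0.32},
    {"translation": [0,0,0],"spin": 0,"gripper": 0.32},
    {"translation": [0,0,0],"spin": 0,"gripper": 0.32}
  ]
}}

```text
t: 10.8
position: [0.5277, -0.1322, 0.0798]
ee_rot: [-1.161, 1.282, -1.283]
ft_force: [-0.8, -1.1, -5.5]
opening: 0.0583
```

```bash
cat > chk.py <<'E'
from look import *
k=sys.argv[1]
P={}
for n in("top","scene"):
    o,im,K,T=look(n[0]+k,["reacher_throat","reacher_pad","reacher_jaw","cup","reacher"],n)
    if n=="top": cv2.imwrite(f'pics/t{k}c.png',cv2.resize(im[160:300,150:350],(800,560),interpolation=cv2.INTER_CUBIC))
    else: cv2.imwrite(f'pics/s{k}c.png',cv2.resize(im[130:250,180:360],(800,533),interpolation=cv2.INTER_CUBIC))
E
python3 chk.py 7
```

```text
10.8 [ 0.5277 -0.1322  0.0798] [-0.0994 -0.995   0.0006] 0.05825216899264242 [-0.8052 -1.1262 -5.5398]
reacher_pad 0.43 [235.5 222.6] [0.5631 0.1163 0.    ]
reacher_jaw 0.69 [112.7 253.5] [0.4884 0.4369 0.    ]
reacher_jaw 0.53 [262.1 236.8] [0.5243 0.0468 0.    ]
cup 0.44 [203.6 228.8] [0.5483 0.2005 0.    ]
reacher 0.87 [338.  236.6] [ 0.521  -0.1526  0.    ]
reacher 0.16 [201.1 228.9] [0.5481 0.2071 0.    ]
11.1 [ 0.5274 -0.1329  0.0798] [-0.101  -0.9949  0.0004] 0.05854740614313486 [ 0.7753 -0.1862 -4.8004]
reacher_throat 0.83 [272.5 191.1] [0.5374 0.1038 0.015 ]
reacher_pad 0.55 [274.3 197.8] [ 0.5497  0.1093 -0.    ]
reacher_jaw 0.54 [254.4 190.1] [0.5179 0.0511 0.    ]
cup 0.47 [313.2 199.3] [0.5536 0.2216 0.    ]
cup 0.43 [177.9 260.1] [ 0.7758 -0.1321  0.    ]
reacher 0.98 [183.9 187.1] [ 0.5093 -0.1594  0.    ]
```

View pics/t7c.png

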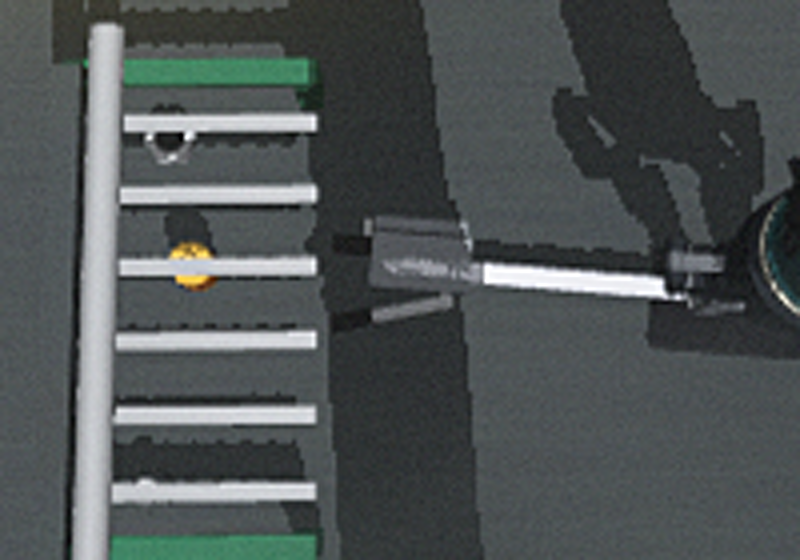

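View pics/s7c.png

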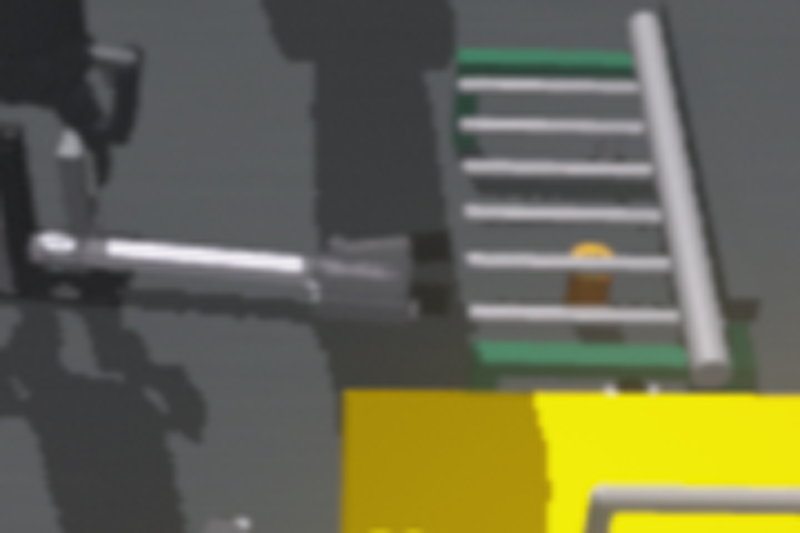

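```bash
python3 - <<'E'
from h import *
np.set_printoptions(precision=4,suppress=True)
K,T,_=cal("top")
c=lambda u,v:(150+u/4-.4,160+v/4-.4)
for l,q,z in [("pad tip in",(334,252),.029),("pad in end",(370,252),.029),("jaw tip in",(334,312),.029),("jaw pad end",(370,304),.029),("cap L",(167,266),.044),("cap R",(217,266),.044),("cap top",(192,242),.044),("cap bot",(192,292),.044),("slat end",(317,266),.076),("hinge",(452,300),.029)]:
    print(l,ray(c(*q),K,T,z))
E
```

```text
pad tip in [0.5597 0.1211 0.029 ]
pad in end [0.5593 0.098  0.029 ]
jaw tip in [0.5213 0.1214 0.029 ]
jaw pad end [0.526  0.0984 0.029 ]
cap L [0.5511 0.2258 0.044 ]
cap R [0.5505 0.1942 0.044 ]
cap top [0.566  0.2101 0.044 ]
cap bot [0.5344 0.2099 0.044 ]
slat end [0.5457 0.1291 0.076 ]
hinge [0.5275 0.0461 0.029 ]
```

The mouth is centred on the cup's line with about 4–6 mm clearance on each side, and there's roughly 93 mm left to go. Advancing.

{"fn": "jog_arm", "kwargs": {
  "commands": [
    {"translation": [-1.2,0,0],"spin": 0,"gripper": 0.32},
    {"translation": [-1.2,0,0],"spin": 0,"gripper": 0.32},
    {"translation": [-1.2,0,0],"spin": 0,"gripper": 0.32},
    {"translation": [-1.2,0,0],"spin": 0,"gripper": 0.32},
    {"translation": [-1.2,0,0],"spin": 0,"gripper": 0.32},
    {"translation": [-1.2,0,0],"spin": 0,"gripper": 0.32},
    {"translation": [-0.8,0,0],"spin": 0,"gripper": 0.32},
    {"translation": [0,0,0],"spin": 0,"gripper": 0.32}
  ]
}}

```text
t: 12.2
position: [0.5357, -0.0503, 0.0797]
ee_rot: [-1.161, 1.281, -1.279]
ft_force: [-0.1, 0.3, -5.0]
opening: 0.0582
```

```bash
python3 chk.py 8
```

```text
12.2 [ 0.5357 -0.0503  0.0797] [-0.0967 -0.9953 -0.0009] 0.05824635573377968 [-0.0681  0.317  -5.0002]
reacher_throat 0.47 [307.9 234.6] [ 0.5265 -0.0716  0.015 ]
reacher_jaw 0.7 [227.1 232.6] [0.5371 0.1386 0.    ]
cup 0.66 [130.5 172.5] [0.7051 0.3997 0.    ]
cup 0.39 [203.5 229.1] [0.5475 0.2008 0.    ]
reacher 0.72 [309.5 234.1] [ 0.529 -0.078  0.   ]
reacher 0.72 [290.2 227.2] [ 0.5481 -0.028   0.    ]
12.5 [ 0.5354 -0.0534  0.0798] [-0.1011 -0.9949  0.0006] 0.05806443930743077 [-0.9795 -0.6268 -5.4379]
reacher_throat 0.91 [299.5 192.7] [0.5426 0.1815 0.015 ]
reacher_jaw 0.24 [181.2 258.3] [ 0.7702 -0.1249  0.    ]
cup 0.38 [311.2 198. ] [0.5483 0.2164 0.    ]
reacher 0.96 [211.8 187.9] [ 0.511  -0.0759  0.    ]
```

View pics/t8c.png

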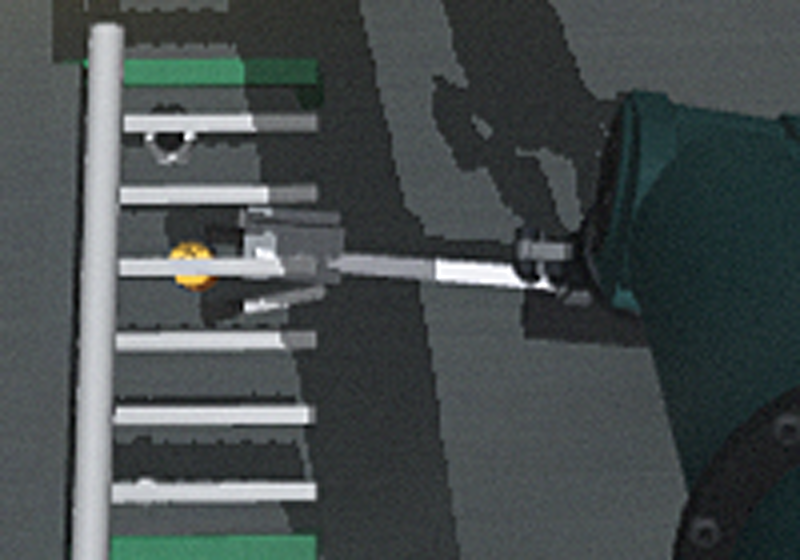

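View pics/s8c.png

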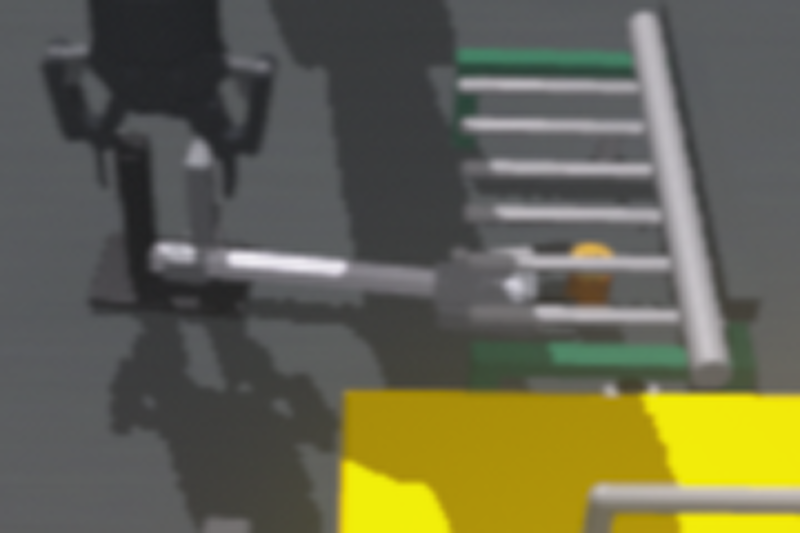

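```bash
python3 - <<'E'
from h import *
np.set_printoptions(precision=4,suppress=True)
i=cv2.imread('pics/t8.png'); cv2.imwrite('pics/t8d.png',cv2.resize(i[205:245,180:250],(784,448),interpolation=cv2.INTER_CUBIC))
K,T,_=cal("top")
print(proj((.5535,.2133,.044),K,T))
E
```

```text
[196.3033 225.0513]
```

View pics/t8d.png

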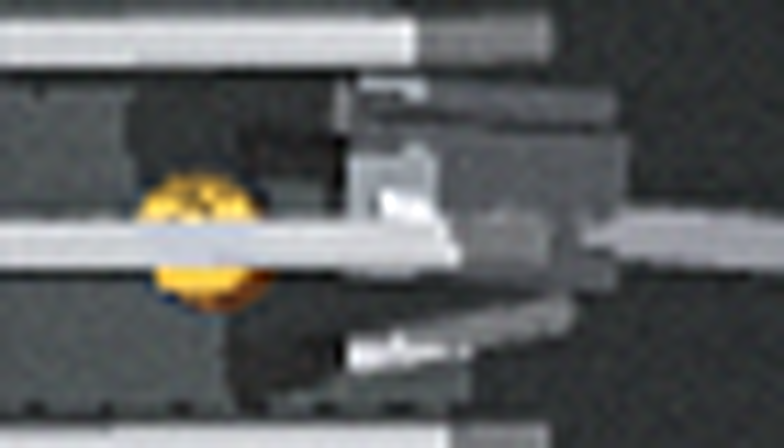

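```bash
python3 - <<'E'
from h import *
np.set_printoptions(precision=4,suppress=True)
K,T,_=cal("top")
c=lambda u,v:(180+u/11.2-.45,205+v/11.2-.45)
u=np.array([.099,.995]);v=np.array([-.995,.099])
C=ray(c(201,240),K,T,.044)[:2]
for n,q,z in [("pad tip",(242,178),.029),("pad end",(335,180),.029),("jaw tip",(228,340),.029),("jaw mid",(300,318),.029),("knob",(200,200),.054),("head front L",(350,270),.04),("head front U",(350,140),.04)]:
    p=ray(c(*q),K,T,z)[:2]; print(n,p,"along from cup",(p-C)@u,"lat",(p-C)@v)
print(C)
E
```

```text
pad tip [0.5669 0.2032] along from cup -0.005496932240819646 lat -0.016412412865372154
pad end [0.566  0.1818] along from cup -0.02682572578902083 lat -0.017659482119328326
jaw tip [0.5298 0.2061] along from cup -0.006249567246497724 lat 0.020773661054109164
jaw mid [0.5345 0.1897] along from cup -0.02208956340283977 lat 0.014476789730024078
knob [0.5589 0.2091] along from cup -0.00037646713210527747 lat -0.00791910213441689
head front L [0.5441 0.1771] along from cup -0.03367976117205761 lat 0.0036803159717647433
head front U [0.5737 0.1772] along from cup -0.030685459051063128 lat -0.025772718540553224
[0.5511 0.2103]
```

The cup sits between the pads with about 3 mm per side, roughly 30 mm ahead of the throat. I'll advance 8 mm, then lower onto the foot.

{"fn": "jog_arm", "kwargs": {
  "commands": [
    {"translation": [-0.4,0,0],"spin": 0,"gripper": 0.32},
    {"translation": [-0.4,0,0],"spin": 0,"gripper": 0.32},
    {"translation": [0,0.1,0],"spin": 0,"gripper": 0.32},
    {"translation": [0,0.1,0],"spin": 0,"gripper": 0.32},
    {"translation": [0,0.1,0],"spin": 0,"gripper": 0.32},
    {"translation": [0,0,0],"spin": 0,"gripper": 0.32},
    {"translation": [0,0,0],"spin": 0,"gripper": 0.32}
  ]
}}

```text
t: 13.5
position: [0.536, -0.0439, 0.0772]
ee_rot: [-1.16, 1.283, -1.281]
ft_force: [-2.7, 2.4, 4.4]
opening: 0.0584
```

{"fn": "jog_arm", "kwargs": {
  "commands": [
    {"translation": [0,-0.1,0],"spin": 0,"gripper": 0.33},
    {"translation": [0,0,0],"spin": 0,"gripper": 0.34},
    {"translation": [0,-0.05,0],"spin": 0,"gripper": 0.35},
    {"translation": [0,0,0],"spin": 0,"gripper": 0.36},
    {"translation": [0,0,0],"spin": 0,"gripper": 0.36}
  ],
  "force": 20
}}

```text
t: 14.0
position: [0.5364, -0.0451, 0.0782]
ee_rot: [-1.16, 1.282, -1.283]
ft_force: [-0.1, -2.1, -1.8]
opening: 0.0549
```

```bash
python3 -c "
from h import *
o=sensors.get_obs(); print(o['opening'],o['ft_force'],o['torque'],o['position'])"
```

```text
0.054916198034874936 [-0.10461009 -2.11926594 -1.8112981 ] [-0.16642015  0.10528585  0.09512587] [ 0.53641304 -0.04513252  0.07823429]
```

{"fn": "jog_arm", "kwargs": {
  "commands": [
    {"translation": [0,0,0],"spin": 0,"gripper": 0.37},
    {"translation": [0,-0.03,0],"spin": 0,"gripper": 0.38},
    {"translation": [0,0,0],"spin": 0,"gripper": 0.39},
    {"translation": [0,-0.03,0],"spin": 0,"gripper": 0.4},
    {"translation": [0,0,0],"spin": 0,"gripper": 0.4}
  ]
}}

```text
t: 14.5
position: [0.5364, -0.0444, 0.0789]
ee_rot: [-1.16, 1.282, -1.282]
ft_force: [-0.1, -2.6, -3.1]
opening: 0.0516
```

{"fn": "jog_arm", "kwargs": {
  "commands": [
    {"translation": [0,0,0],"spin": 0,"gripper": 0.41},
    {"translation": [0,0,0],"spin": 0,"gripper": 0.42},
    {"translation": [0,0,0],"spin": 0,"gripper": 0.42}
  ]
}}

```text
t: 14.8
position: [0.5361, -0.0445, 0.079]
ee_rot: [-1.161, 1.282, -1.282]
ft_force: [-0.9, -2.1, -1.0]
opening: 0.0499
```

{"fn": "jog_arm", "kwargs": {
  "commands": [
    {"translation": [0,0,0],"spin": 0,"gripper": 0.43},
    {"translation": [0,0,0],"spin": 0,"gripper": 0.43},
    {"translation": [0,0,0],"spin": 0,"gripper": 0.43}
  ]
}}

```text
t: 15.1
position: [0.5361, -0.0447, 0.079]
ee_rot: [-1.161, 1.282, -1.282]
ft_force: [-1.8, -3.7, 2.3]
opening: 0.049
```

{"fn": "jog_arm", "kwargs": {
  "commands": [
    {"translation": [0,0,0],"spin": 0,"gripper": 0.44},
    {"translation": [0,0,0],"spin": 0,"gripper": 0.44},
    {"translation": [0,0,0],"spin": 0,"gripper": 0.44}
  ]
}}

```text
t: 15.4
position: [0.5361, -0.045, 0.0792]
ee_rot: [-1.161, 1.283, -1.283]
ft_force: [-2.2, -4.7, 4.6]
opening: 0.0483
```

```bash
python3 chk.py 9;  python3 - <<'E'
import cv2
i=cv2.imread('pics/t9.png'); cv2.imwrite('pics/t9d.png',cv2.resize(i[205:245,180:250],(784,448),interpolation=cv2.INTER_CUBIC))
E
```

```text
15.4 [ 0.5361 -0.045   0.0792] [-0.1001 -0.995   0.0006] 0.04831615683851513 [-2.1553 -4.7175  4.5605]
reacher_pad 0.58 [203.7 219.6] [0.5727 0.2004 0.    ]
reacher_jaw 0.65 [226.3 236.2] [0.5277 0.1408 0.    ]
cup 0.64 [200.5 227.3] [0.5524 0.2087 0.    ]
reacher 0.67 [304.  234.3] [ 0.5287 -0.0635  0.    ]
15.7 [ 0.5361 -0.0451  0.0791] [-0.1001 -0.995   0.0006] 0.04800103495981853 [-1.8185 -4.1665  5.0674]
reacher_throat 0.97 [307.  195.7] [0.5547 0.2021 0.015 ]
reacher_pad 0.48 [309.2 201.8] [0.5642 0.2091 0.    ]
cup 0.38 [312.8 199.9] [0.5561 0.2202 0.    ]
reacher 0.58 [216.9 190.5] [ 0.5221 -0.0597  0.    ]
```

View pics/t9d.png

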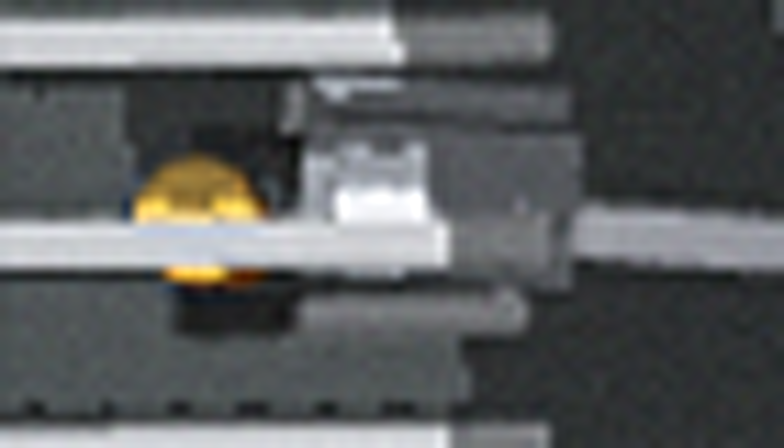

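The jaw is nearly parallel and close to the cup, with the cup about 19 mm ahead of the throat, which is borderline. I'll ease open, go 4 mm deeper and close again.

{"fn": "jog_arm", "kwargs": {
  "commands": [
    {"translation": [0,0,0],"spin": 0,"gripper": 0.4},
    {"translation": [-0.2,0,0],"spin": 0,"gripper": 0.4},
    {"translation": [-0.2,0,0],"spin": 0,"gripper": 0.4},
    {"translation": [0,-0.05,0],"spin": 0,"gripper": 0.41},
    {"translation": [0,0,0],"spin": 0,"gripper": 0.42},
    {"translation": [0,0,0],"spin": 0,"gripper": 0.43},
    {"translation": [0,0,0],"spin": 0,"gripper": 0.43},
    {"translation": [0,0,0],"spin": 0,"gripper": 0.43}
  ]
}}

```text
t: 16.8
position: [0.5365, -0.0398, 0.0793]
ee_rot: [-1.161, 1.282, -1.281]
ft_force: [0.1, 1.3, -3.8]
opening: 0.0488
```

{"fn": "jog_arm", "kwargs": {
  "commands": [
    {"translation": [0,0,0],"spin": 0,"gripper": 0.44},
    {"translation": [0,0,0],"spin": 0,"gripper": 0.44},
    {"translation": [0,0,0],"spin": 0,"gripper": 0.44},
    {"translation": [0,0,0],"spin": 0,"gripper": 0.44}
  ]
}}

```text
t: 17.2
position: [0.5365, -0.04, 0.0794]
ee_rot: [-1.161, 1.283, -1.281]
ft_force: [-0.8, 1.2, -3.5]
opening: 0.0479
```

{"fn": "jog_arm", "kwargs": {
  "commands": [
    {"translation": [0,0,0],"spin": 0,"gripper": 0.45},
    {"translation": [0,0,0],"spin": 0,"gripper": 0.45},
    {"translation": [0,0,0],"spin": 0,"gripper": 0.45},
    {"translation": [0,0,0],"spin": 0,"gripper": 0.45}
  ]
}}

```text
t: 17.6
position: [0.5366, -0.0402, 0.0794]
ee_rot: [-1.161, 1.282, -1.282]
ft_force: [-1.7, 0.7, -2.0]
opening: 0.0481
```

Stalled at 48 mm against 47 mm commanded, which is the predicted contact travel. I'll raise the force a little to confirm it's stiff contact rather than rubbing.

{"fn": "jog_arm", "kwargs": {
  "commands": [
    {"translation": [0,0,0],"spin": 0,"gripper": 0.46},
    {"translation": [0,0,0],"spin": 0,"gripper": 0.46},
    {"translation": [0,0,0],"spin": 0,"gripper": 0.46}
  ],
  "force": 23
}}

```text
t: 17.9
position: [0.5367, -0.0404, 0.0795]
ee_rot: [-1.16, 1.282, -1.282]
ft_force: [-2.3, 2.0, -0.1]
opening: 0.0474
```

{"fn": "jog_arm", "kwargs": {
  "commands": [
    {"translation": [0,0,0],"spin": 0,"gripper": 0.48},
    {"translation": [0,0,0],"spin": 0,"gripper": 0.48},
    {"translation": [0,0,0],"spin": 0,"gripper": 0.48},
    {"translation": [0,0,0],"spin": 0,"gripper": 0.48}
  ],
  "force": 24
}}

```text
t: 18.3
position: [0.5367, -0.0404, 0.0794]
ee_rot: [-1.16, 1.282, -1.282]
ft_force: [-1.2, 2.7, 0.1]
opening: 0.0473
```

```bash
python3 chk.py 10;  python3 - <<'E'
import cv2
i=cv2.imread('pics/t10.png'); cv2.imwrite('pics/t10d.png',cv2.resize(i[205:245,180:250],(784,448),interpolation=cv2.INTER_CUBIC))
E
```

```text
18.3 [ 0.5367 -0.0404  0.0794] [-0.0996 -0.995   0.    ] 0.04727031120327462 [-1.1783  2.7288  0.1489]
reacher_throat 0.92 [201.8 222.8] [0.5625 0.2034 0.015 ]
reacher_pad 0.72 [222.1 234.8] [0.5315 0.1518 0.    ]
reacher_pad 0.6 [201.7 220.6] [0.5701 0.2057 0.    ]
reacher_jaw 0.5 [222.9 235.4] [0.5299 0.1497 0.    ]
cup 0.73 [113.  251.5] [0.4935 0.4364 0.    ]
cup 0.54 [199.2 227.4] [0.5522 0.2122 0.    ]
reacher 0.73 [301.3 233.9] [ 0.5299 -0.0565  0.    ]
18.6 [ 0.5367 -0.0405  0.0794] [-0.0997 -0.995   0.    ] 0.047424516150740906 [-1.0452  1.7836  0.5761]
reacher_throat 0.74 [305.5 195. ] [0.5519 0.198  0.015 ]
reacher_throat 0.25 [228.7 170.7] [ 0.4477 -0.0292  0.015 ]
reacher_pad 0.49 [311.4 202.9] [ 0.5686  0.215  -0.    ]
reacher_pad 0.42 [307.3 193.1] [0.5276 0.2069 0.    ]
cup 0.62 [312.1 201.2] [0.5615 0.2177 0.    ]
reacher 0.75 [216.6 189.5] [ 0.5177 -0.061   0.    ]
```

View pics/t10d.png

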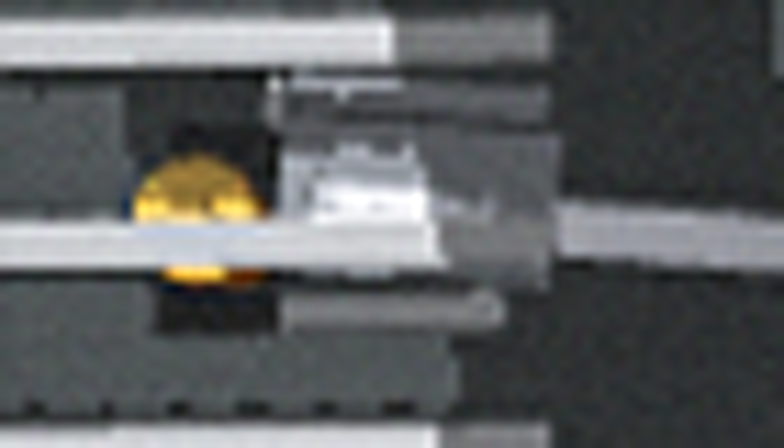

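View pics/s10c.png

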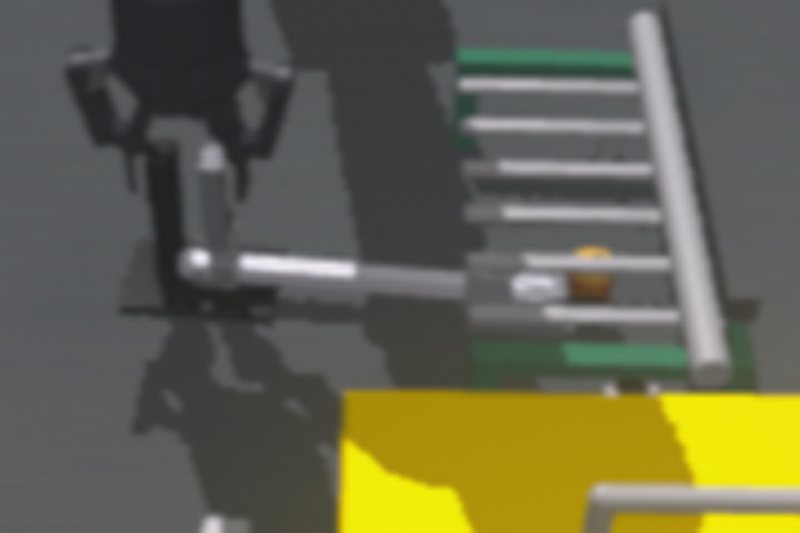

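Closure has stalled at 47.3 mm with both pads flanking the cup. I'll draw it back a little and check that the cup follows.

{"fn": "jog_arm", "kwargs": {
  "commands": [
    {"translation": [0.3,0,0],"spin": 0,"gripper": 0.48},
    {"translation": [0.6,0,0],"spin": 0,"gripper": 0.48},
    {"translation": [0.8,0,0],"spin": 0,"gripper": 0.48},
    {"translation": [0.8,0,0],"spin": 0,"gripper": 0.48},
    {"translation": [0.5,0,0],"spin": 0,"gripper": 0.48},
    {"translation": [0,0,0],"spin": 0,"gripper": 0.48}
  ]
}}

```text
t: 19.5
position: [0.5342, -0.072, 0.0796]
ee_rot: [-1.159, 1.283, -1.286]
ft_force: [-0.0, 1.1, 1.0]
opening: 0.047
```

```bash
python3 chk.py 11;  python3 - <<'E'
import cv2
i=cv2.imread('pics/t11.png'); cv2.imwrite('pics/t11d.png',cv2.resize(i[205:245,180:250],(784,448),interpolation=cv2.INTER_CUBIC))
E
```

```text
19.5 [ 0.5342 -0.072   0.0796] [-0.1022 -0.9948  0.0008] 0.04699400920944859 [-0.0122  1.1306  1.0045]
reacher_throat 0.8 [215.6 223.3] [0.5605 0.1674 0.015 ]
reacher_throat 0.63 [209.  229.6] [0.5444 0.1846 0.015 ]
reacher_pad 0.61 [214.1 220.7] [0.5692 0.1729 0.    ]
reacher_jaw 0.57 [236.5 231.6] [0.5392 0.1139 0.    ]
cup 0.44 [214.5 228.4] [0.5488 0.1718 0.    ]
reacher 0.83 [315.1 233.8] [ 0.5295 -0.0928  0.    ]
19.8 [ 0.5342 -0.0719  0.0797] [-0.1014 -0.9948  0.0016] 0.04711341444411995 [ 0.7068 -3.0455  1.7885]
reacher_throat 0.85 [295.8 197.4] [0.5625 0.1696 0.015 ]
reacher_pad 0.55 [300.5 200.9] [0.561  0.1844 0.    ]
cup 0.46 [302.1 197.1] [0.545  0.1902 0.    ]
cup 0.32 [300.8 200.9] [0.561  0.1852 0.    ]
reacher 0.64 [206.8 190.2] [ 0.5214 -0.0897  0.    ]
reacher 0.28 [315.6 167.4] [0.4067 0.2441 0.    ]
```

View pics/t11d.png

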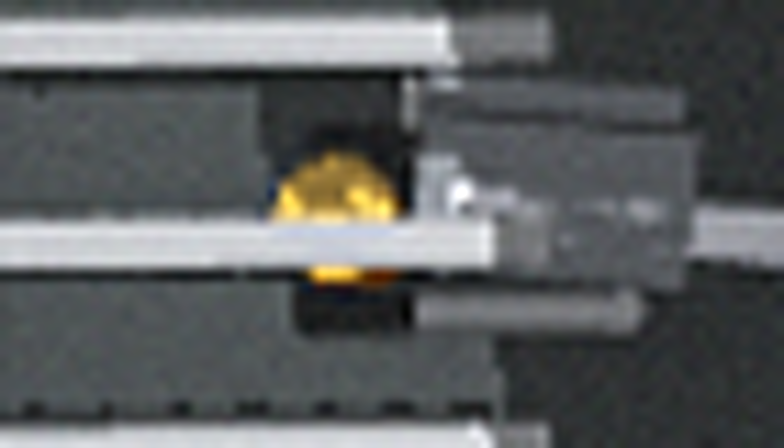

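The cup moved with the jaws, from column 200 to 337 in the crop. I'll keep drawing it out.

{"fn": "jog_arm", "kwargs": {
  "commands": [
    {"translation": [0.5,0,0],"spin": 0,"gripper": 0.48},
    {"translation": [1,0,0],"spin": 0,"gripper": 0.48},
    {"translation": [1.2,0,0],"spin": 0,"gripper": 0.48},
    {"translation": [1.2,0,0],"spin": 0,"gripper": 0.48},
    {"translation": [1.2,0,0],"spin": 0,"gripper": 0.48},
    {"translation": [1.2,0,0],"spin": 0,"gripper": 0.48},
    {"translation": [1.2,0,0],"spin": 0,"gripper": 0.48},
    {"translation": [1,0,0],"spin": 0,"gripper": 0.48}
  ]
}}

```text
t: 20.9
position: [0.5259, -0.1506, 0.0795]
ee_rot: [-1.16, 1.281, -1.274]
ft_force: [0.6, 8.5, 5.2]
opening: 0.0469
```

{"fn": "jog_arm", "kwargs": {
  "commands": [
    {"translation": [1,0,0],"spin": 0,"gripper": 0.48},
    {"translation": [1.2,0,0],"spin": 0,"gripper": 0.48},
    {"translation": [1.2,0,0],"spin": 0,"gripper": 0.48},
    {"translation": [1.2,0,0],"spin": 0,"gripper": 0.48},
    {"translation": [1.2,0,0],"spin": 0,"gripper": 0.48},
    {"translation": [0.8,0,0],"spin": 0,"gripper": 0.48},
    {"translation": [0.4,0,0],"spin": 0,"gripper": 0.48},
    {"translation": [0,0,0],"spin": 0,"gripper": 0.48}
  ]
}}

```text
t: 21.7
position: [0.5189, -0.2208, 0.0795]
ee_rot: [-1.16, 1.281, -1.275]
ft_force: [0.1, 6.8, 5.3]
opening: 0.0472
```

```bash
python3 chk.py 12
```

```text
21.7 [ 0.5189 -0.2208  0.0795] [-0.0946 -0.9955 -0.0041] 0.04717146866392748 [0.0745 6.7559 5.2762]
reacher_throat 0.85 [273.5 228.5] [0.544 0.017 0.015]
reacher_pad 0.58 [271.9 222.9] [0.5604 0.02   0.    ]
reacher_pad 0.29 [367.8 238.1] [ 0.5156 -0.2305  0.    ]
reacher_jaw 0.73 [272.8 230. ] [0.5416 0.0182 0.    ]
reacher_jaw 0.43 [291.9 239.7] [ 0.5152 -0.0312  0.    ]
cup 0.59 [371.7 238. ] [ 0.5156 -0.2408  0.    ]
cup 0.55 [272.  231.3] [0.5382 0.0204 0.    ]
reacher 0.86 [370.1 238. ] [ 0.5157 -0.2366  0.    ]
reacher 0.64 [371.8 232.7] [ 0.5295 -0.2421  0.    ]
22.0 [ 0.5189 -0.2208  0.0795] [-0.0946 -0.9955 -0.0037] 0.04687198084765002 [-0.181   4.2924  4.7245]
reacher_throat 0.85 [245.6 190.2] [0.5353 0.0258 0.015 ]
reacher_throat 0.56 [177.2 260.7] [ 0.7887 -0.1295  0.015 ]
reacher_pad 0.6 [245.4 195.9] [0.5435 0.0253 0.    ]
reacher_jaw 0.45 [227.7 190.9] [ 0.5231 -0.0277  0.    ]
cup 0.41 [248.2 190.4] [0.5196 0.0328 0.    ]
reacher 0.97 [155.8 185.7] [ 0.5049 -0.2442  0.    ]
```

View pics/t12c.png

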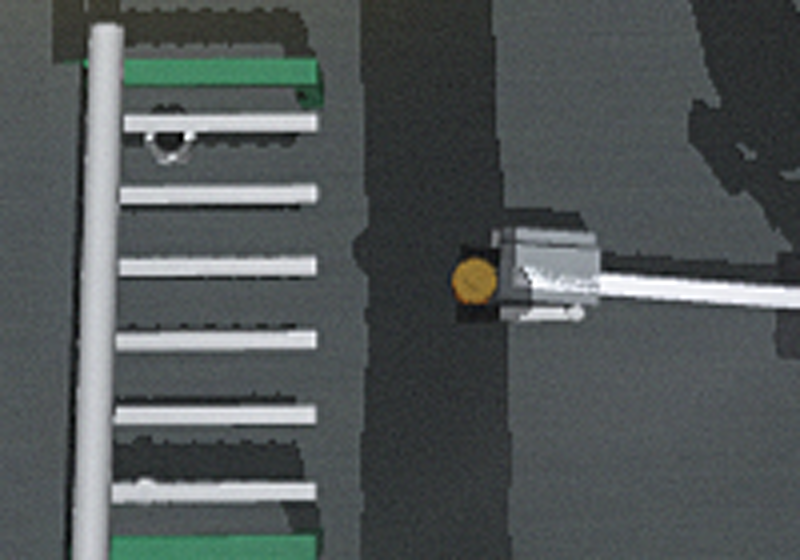

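View pics/s12c.png

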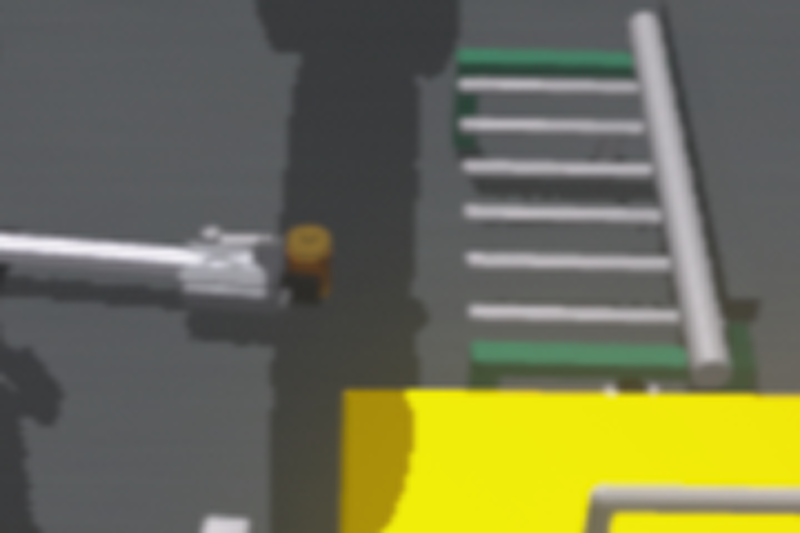

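The cup is out and upright in the jaws at crop position (475,281), about 100 mm in front of the rack. Next I'll open gently, ease the fixed pad off sideways and draw the tool back.

{"fn": "jog_arm", "kwargs": {
  "commands": [
    {"translation": [0,0,0],"spin": 0,"gripper": 0.44},
    {"translation": [0,0,0],"spin": 0,"gripper": 0.41},
    {"translation": [0,0.05,0],"spin": 0,"gripper": 0.38},
    {"translation": [0,0.05,0],"spin": 0,"gripper": 0.35},
    {"translation": [0,0,0],"spin": 0,"gripper": 0.32},
    {"translation": [0,0,0],"spin": 0,"gripper": 0.32},
    {"translation": [0,0,0],"spin": 0,"gripper": 0.32}
  ]
}}

```text
t: 23.0
position: [0.5175, -0.225, 0.078]
ee_rot: [-1.162, 1.283, -1.282]
ft_force: [0.3, -0.2, -4.0]
opening: 0.0577
```

```bash
python3 chk.py 13
```

```text
23.0 [ 0.5175 -0.225   0.078 ] [-0.0999 -0.995   0.0004] 0.05767332897933625 [ 0.3115 -0.1853 -3.9986]
reacher_throat 0.57 [277.9 230.5] [0.5386 0.0058 0.015 ]
reacher_pad 0.73 [294.9 241.2] [ 0.5111 -0.0389  0.    ]
reacher_pad 0.44 [271.5 223.2] [0.5597 0.0211 0.    ]
reacher_jaw 0.48 [294.3 240.2] [ 0.5138 -0.0374  0.    ]
cup 0.61 [269.1 231.6] [0.5376 0.028  0.    ]
reacher 0.65 [374.9 239.9] [ 0.5105 -0.2488  0.    ]
23.3 [ 0.5183 -0.2248  0.0783] [-0.0999 -0.995   0.0004] 0.05827379500796576 [ 0.5218  0.1512 -4.5704]
reacher_throat 0.77 [239.3 191.8] [0.5425 0.0078 0.015 ]
reacher_throat 0.47 [319.4 217.5] [0.6396 0.2279 0.015 ]
reacher_pad 0.4 [246.  198.1] [0.5527 0.0273 0.    ]
reacher_pad 0.19 [397.5 222.9] [ 0.6411  0.4413 -0.    ]
reacher_jaw 0.62 [224.7 188.1] [ 0.511  -0.0375  0.    ]
cup 0.75 [384.6 186.8] [0.4947 0.442  0.    ]
cup 0.61 [248.2 191. ] [0.5223 0.0328 0.    ]
reacher 0.77 [153.6 183.3] [ 0.4942 -0.2532  0.    ]
```

View pics/t13c.png

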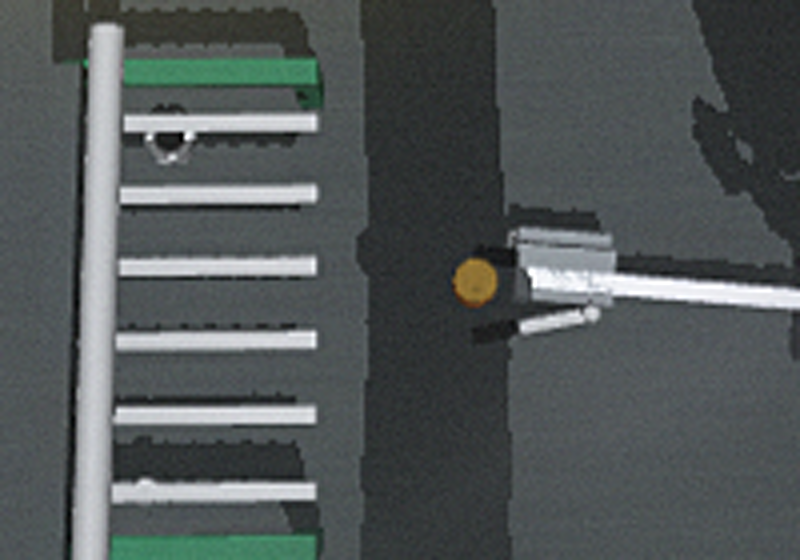

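The jaw is open and the cup still stands at (475,281). Moving the pad off and backing away.

{"fn": "jog_arm", "kwargs": {
  "commands": [
    {"translation": [0,-0.1,0],"spin": 0,"gripper": 0.32},
    {"translation": [0,0,0.5],"spin": 0,"gripper": 0.32},
    {"translation": [0.5,0,0],"spin": 0,"gripper": 0.32},
    {"translation": [1.2,0,0],"spin": 0,"gripper": 0.32},
    {"translation": [1.5,0,0],"spin": 0,"gripper": 0.32},
    {"translation": [1.2,0,0],"spin": 0,"gripper": 0.32},
    {"translation": [0.6,0,0],"spin": 0,"gripper": 0.32},
    {"translation": [0,0,0],"spin": 0,"gripper": 0.32}
  ]
}}

```text
t: 24.4
position: [0.5177, -0.2771, 0.0794]
ee_rot: [-1.159, 1.284, -1.286]
ft_force: [0.9, -0.5, -4.0]
opening: 0.0582
```

{"fn": "jog_arm", "kwargs": {
  "commands": [
    {"translation": [0,0.1,0],"spin": 0,"gripper": 0.32},
    {"translation": [0,0.1,0],"spin": 0,"gripper": 0.32},
    {"translation": [0,0,0],"spin": 0,"gripper": 0.32},
    {"translation": [0,0,0],"spin": 0,"gripper": 0.32}
  ]
}}

```text
t: 24.8
position: [0.5187, -0.2747, 0.0777]
ee_rot: [-1.16, 1.281, -1.283]
ft_force: [0.2, -2.1, -0.5]
opening: 0.058
```

```bash
python3 chk.py 14
```

```text
24.8 [ 0.5187 -0.2747  0.0777] [-0.0992 -0.9951  0.0002] 0.058000389593557876 [ 0.1684 -2.1159 -0.505 ]
reacher_throat 0.64 [295.9 228.9] [ 0.5419 -0.0411  0.015 ]
reacher_pad 0.38 [293.5 224.9] [ 0.5541 -0.0369  0.    ]
reacher_jaw 0.63 [316.7 237.6] [ 0.5194 -0.0965  0.    ]
cup 0.63 [270.5 232.5] [0.5352 0.0244 0.    ]
cup 0.57 [296.  227.7] [ 0.5465 -0.0432  0.    ]
reacher 0.83 [393.8 238.4] [ 0.5135 -0.2987  0.    ]
reacher 0.71 [190.2 197. ] [0.6343 0.2369 0.    ]
25.1 [ 0.5188 -0.2747  0.0777] [-0.0993 -0.9951  0.0001] 0.05777289609538306 [-0.3104 -1.9641  0.6812]
reacher_throat 0.65 [225.  186.7] [ 0.5214 -0.0351  0.015 ]
reacher_throat 0.6 [314.4 168.5] [0.4309 0.2361 0.015 ]
reacher_pad 0.6 [179.1 260.1] [ 0.7758 -0.1291  0.    ]
reacher_jaw 0.69 [204.5 186.7] [ 0.5061 -0.0983  0.    ]
cup 0.59 [250.3 193. ] [ 0.5308  0.0393 -0.    ]
reacher 0.61 [139.7 186.7] [ 0.5104 -0.2911  0.    ]
```

View pics/t14c.png

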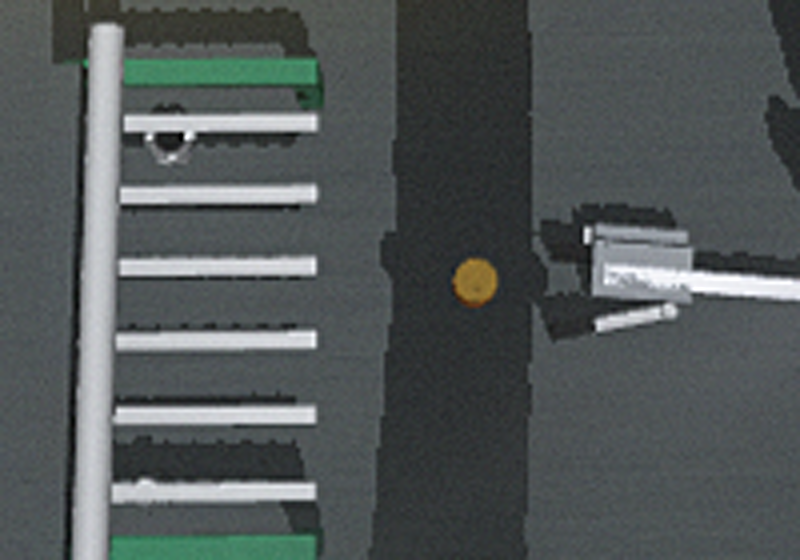

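The cup stands free at (475,281) and the jaws are clear by more than 30 mm. The foot is resting on the bench, so I'll release the handle and rise.

{"fn": "jog_arm", "kwargs": {
  "commands": [
    {"translation": [0,0,0],"spin": 0,"gripper": 0.3},
    {"translation": [0,0,0],"spin": 0,"gripper": 0.28},
    {"translation": [0,0,0],"spin": 0,"gripper": 0.26},
    {"translation": [0,0,0],"spin": 0,"gripper": 0.15},
    {"translation": [0,0,0],"spin": 0,"gripper": 0},
    {"translation": [0,0,0],"spin": 0,"gripper": 0},
    {"translation": [0,0,0],"spin": 0,"gripper": 0},
    {"translation": [0,0,0],"spin": 0,"gripper": 0}
  ]
}}

```text
t: 26.2
position: [0.5183, -0.2748, 0.0774]
ee_rot: [-1.16, 1.282, -1.282]
ft_force: [0.9, -0.6, 0.4]
opening: 0.0855
```

```bash
python3 look.py w15 reacher_grip
```

```text
26.2 [ 0.5183 -0.2748  0.0774] [-0.0997 -0.995   0.    ] 0.085516494136166 [ 0.8567 -0.5872  0.3614]
```

View pics/w15b.png

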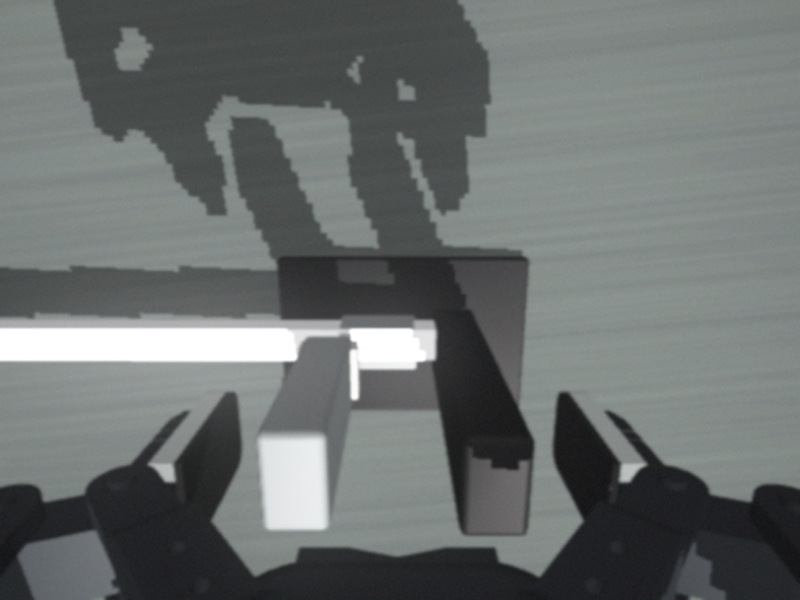

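Both plates are clear of the fingers, so I can rise straight up.

{"fn": "jog_arm", "kwargs": {
  "commands": [
    {"translation": [0,-1,0],"spin": 0,"gripper": 0},
    {"translation": [0,-2,0],"spin": 0,"gripper": 0},
    {"translation": [0,-3,0],"spin": 0,"gripper": 0},
    {"translation": [0,-3,0],"spin": 0,"gripper": 0},
    {"translation": [0,-3,0],"spin": 0,"gripper": 0},
    {"translation": [0,-3,0],"spin": 0,"gripper": 0},
    {"translation": [0,0,0],"spin": 0,"gripper": 0},
    {"translation": [0,0,0],"spin": 0,"gripper": 0}
  ]
}}

```text
t: 27.1
position: [0.5185, -0.2749, 0.2287]
ee_rot: [-1.159, 1.28, -1.284]
ft_force: [-0.7, 0.6, -0.4]
opening: 0.0853
```

```bash
python3 chk.py 16; python3 look.py w16 reacher cup; python3 - <<'E'
from h import *
i=cv2.imread('pics/s16.png'); cv2.imwrite('pics/s16d.png',cv2.resize(i[120:250,90:350],(800,400),interpolation=cv2.INTER_CUBIC))
K,T,_=cal("top"); np.set_printoptions(precision=4,suppress=True)
print(ray((150+475/4-.4,160+281/4-.4),K,T,.044))
E
```

```text
27.1 [ 0.5185 -0.2749  0.2287] [-0.0996 -0.995   0.0005] 0.08531234640781954 [-0.7493  0.5768 -0.4459]
reacher_throat 0.89 [296.3 229. ] [ 0.5416 -0.0421  0.015 ]
reacher_pad 0.63 [294.2 225.1] [ 0.5535 -0.0387  0.    ]
cup 0.36 [322.2 141.1] [ 0.7842 -0.125   0.    ]
reacher 0.87 [393.4 239.5] [ 0.5106 -0.2974  0.    ]
27.4 [ 0.5176 -0.2745  0.2263] [-0.0996 -0.995  -0.0007] 0.08546736629897879 [ 0.7056 -0.386  -0.3789]
reacher_throat 0.82 [224.2 190.8] [ 0.5392 -0.0361  0.015 ]
reacher_pad 0.59 [227.  195.5] [ 0.543  -0.0284 -0.    ]
reacher_jaw 0.4 [207.4 187.9] [ 0.5113 -0.089   0.    ]
cup 0.58 [247.1 191.9] [0.5262 0.0297 0.    ]
reacher 0.92 [137.2 187. ] [ 0.5119 -0.2982  0.    ]
reacher 0.39 [179.1 260.1] [ 0.7758 -0.1291  0.    ]
27.7 [ 0.5183 -0.2747  0.2272] [-0.0996 -0.995  -0.0001] 0.0854582737841075 [0.8251 0.1953 0.062 ]
reacher 0.74 [275.  165.3] [ 0.5173 -0.2978  0.    ]
[0.5379 0.0317 0.044 ]
```

View pics/s16d.png

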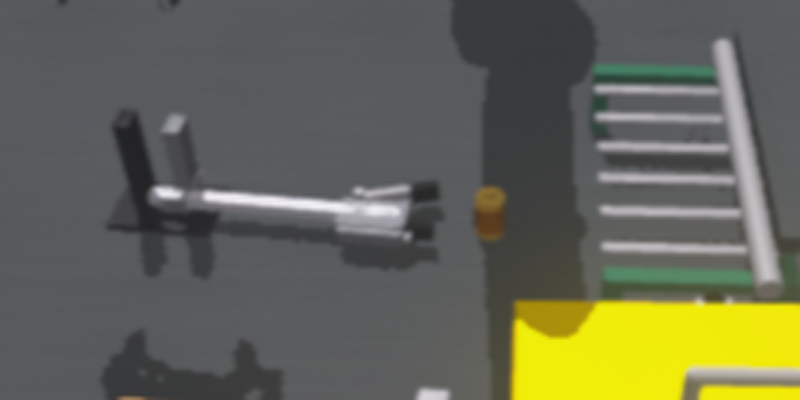

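View pics/w16b.png

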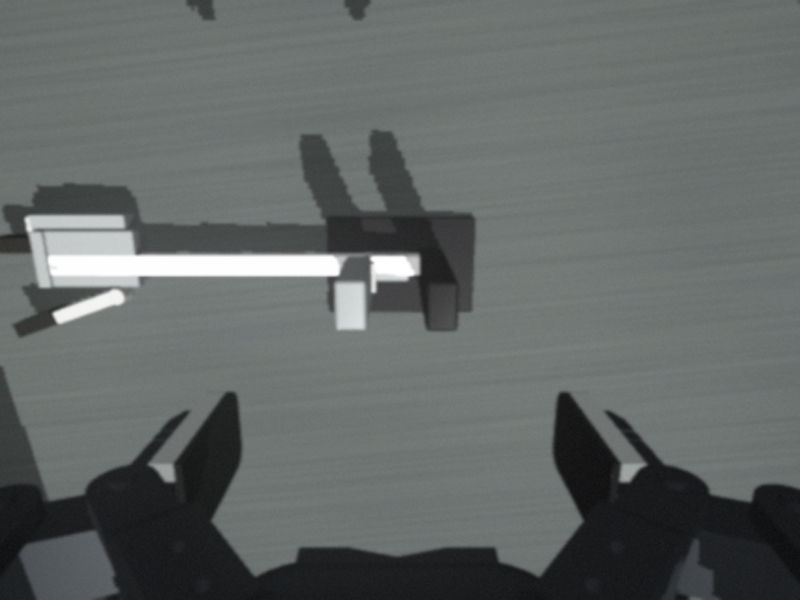

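The cup stands upright about 100 mm in front of the rack. The reacher stands on its foot with its jaws clear, and the gripper is away from both. Handing in.

```bash
python3 -c "
from cell import job
print(job.job_done())"
```

```text
the job is handed in; nothing more can be done
None
```

I drew the cup out from under the rack with the reacher and handed the job in at about 28 s of the 61 s allowed. No verdict came back.

**How it went:** I took the reacher by its grip plate and trigger, carried its mouth round the cup, and squeezed in small steps. The closing stalled at about 48 mm with a 20 N grip and settled at 47.3 mm at 24 N. I then pulled the cup out along the bench, opened the jaws, backed the reacher away and let go.

**Last checks:**
- **Cup:** it stands upright at about (0.538, 0.03), roughly 100 mm in front of the rack's front edge.
- **Reacher:** it stands on its foot with the jaws open, more than 30 mm clear of the cup.
- **Arm:** the gripper is open and raised, with the wrist force near zero.
- **Nut, bolt and rack:** the nut and bolt look unmoved in the top view just before the final release, and I saw no shift in the rack. I did not re-measure the other things.

**What I could not confirm:**
- **Squeeze force:** it was never measured directly. From the grip force and the spring I estimate 4 to 12 N. The cup followed the jaws all the way, so it was held.
- **Cup position:** the networks disagreed by 10 to 20 mm between views, and the cup was missed in the last top and wrist pictures. The position above comes from the cap I saw in the top picture just before letting go. The scene camera still found it in place at the end.

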